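Clear the carton machine and switch it back on

TASK

The carton machine has been stopped with its interlock plug pulled. First move every dessert carton from the machine's catch tray into the blue tote, each standing upright on the tote's floor; then push the yellow interlock plug fully home in the socket on the grey control box; only then take the red key from its holder, push it fully home in the key cylinder, turn it clockwise to its stop and leave it there. Do not disturb the sauce bottle, the jam jar or the ring cutter.

Things in the scene. Friction and masses are not known exactly. Their poses are not given: they have to be found in the camera images.
- carton1: White dessert carton with a raspberry band, 48 x 40 x 46 mm (its x, y, z), about 90 g. Origin at the centre of its underside, z up through its top. Starts upright in the machine's catch tray. Four to six of the six cartons are present.
- carton2: White dessert carton with a raspberry band, 48 x 40 x 46 mm (its x, y, z), about 90 g. Origin at the centre of its underside, z up through its top. Starts upright in the machine's catch tray. Four to six of the six cartons are present.
- carton3: White dessert carton with a raspberry band, 48 x 40 x 46 mm (its x, y, z), about 90 g. Origin at the centre of its underside, z up through its top. Starts upright in the machine's catch tray. Four to six of the six cartons are present.
- carton4: White dessert carton with a raspberry band, 48 x 40 x 46 mm (its x, y, z), about 90 g. Origin at the centre of its underside, z up through its top. Starts upright in the machine's catch tray. Four to six of the six cartons are present.
- carton5: White dessert carton with a raspberry band, 48 x 40 x 46 mm (its x, y, z), about 90 g. Origin at the centre of its underside, z up through its top. Starts upright in the machine's catch tray. Four to six of the six cartons are present.
- carton6: White dessert carton with a raspberry band, 48 x 40 x 46 mm (its x, y, z), about 90 g. Origin at the centre of its underside, z up through its top. Starts upright in the machine's catch tray. Four to six of the six cartons are present.
- machine: White carton machine with catch tray. Origin at bench height under the tray's centre. Open flat tray 290 x 210 mm (x, y), floor 4 mm above the bench, lip 12 mm above the bench all round. On its -y side a steel chute (end at y = -125 mm, 45 mm above the bench) rises to a 260 mm tall, 400 mm wide housing that starts at y = -185 mm.
- tote: Blue open tote standing loose on the bench, outer 280 x 220 x 65 mm (x, y, z), walls and floor 5 mm thick. Origin at the centre of its underside, z up. Any free spot on its floor will do.
- control_box: Grey control box fixed to the bench, 120 x 220 x 50 mm (x, y, z), origin at the centre of its underside. Flat top with the plug socket (framed in yellow) at y = +55 mm and the key cylinder at y = -55 mm.
- socket (a point): Centre of the mouth of the plug socket, level with the control box's top (50 mm above the bench), axes parallel to the control box. Rectangular hole 33.6 mm along x, 27.6 mm along y, 26 mm deep, with a small chamfer.
- plug: Yellow interlock plug with a black foot. Origin at the centre of the foot's end, z up. Foot 32 x 26 mm (x, y), 22 mm long, tapered tip; above it (z 22 to 58 mm) a yellow body 44 x 36 mm (x, y) whose shoulder rests on the socket's rim when home. Fits either way round (half turn). Starts standing upright on its foot on the bench. 120 g.
- key_holder: Black holder block fixed on the bench, 56 x 56 x 34 mm, origin at the centre of its underside. The key stands upright in a loose slot in its top.
- key: Red switch key. Origin at the centre of the blade's tip, z up along the key. Steel blade 18 x 10 mm (x, y), 24 mm long with a tapered tip; above it (z 24 to 56 mm) a red grip 36 x 12 mm (x, y) whose underside rests on the cylinder's face when home. Fits either way round (half turn). Starts upright in the holder with the blade down, tip 10 mm above the bench. 50 g.
- key_slot (a point): Centre of the mouth of the slot in the key cylinder (steel, 54 mm across, top face 84 mm above the bench). Axes turn with the cylinder: the slot is 19.6 mm along x and 11.6 mm along y, 28 mm deep, with a small chamfer.
- key_cylinder (a joint): Angle of the key cylinder about its vertical axis: 0 = off; starts within 0.15 of it; grows clockwise seen from above up to the stop at 1.2 rad (run). It stays where it is left.
- sauce_bottle: Bystander, to be left where it is: dark red squeeze bottle, 60 mm across, 190 mm tall.
- cutter: Bystander, to be left where it is: steel ring cutter, 60 mm across, 30 mm tall.
- jam_jar: Bystander, to be left where it is: amber jam jar with a brass lid, 68 mm across, 90 mm tall.
Things that resemble listed ones, but are neither listed nor needed, are in the scene too. What is shaped like the carton3 but purple is not meant.

How it is judged (in metres and radians):
On the way, in this order (a step that is already met when the one before it is completed fails the run):
1. every carton stands upright on the tote's floor (x of carton1 in the frame of tote between -0.13 and 0.13 m and y of carton1 in the frame of tote between -0.1 and 0.1 m and z of carton1 in the frame of tote between -0.005 and 0.012 m and angle between each of carton1, carton2, carton3, carton4, carton5, carton6's own z axis and vertical below 0.2 rad and x of carton2 in the frame of tote between -0.13 and 0.13 m and y of carton2 in the frame of tote between -0.1 and 0.1 m and z of carton2 in the frame of tote between -0.005 and 0.012 m and x of carton3 in the frame of tote between -0.13 and 0.13 m and y of carton3 in the frame of tote between -0.1 and 0.1 m and z of carton3 in the frame of tote between -0.005 and 0.012 m and x of carton4 in the frame of tote between -0.13 and 0.13 m and y of carton4 in the frame of tote between -0.1 and 0.1 m and z of carton4 in the frame of tote between -0.005 and 0.012 m and x of carton5 in the frame of tote between -0.13 and 0.13 m and y of carton5 in the frame of tote between -0.1 and 0.1 m and z of carton5 in the frame of tote between -0.005 and 0.012 m and x of carton6 in the frame of tote between -0.13 and 0.13 m and y of carton6 in the frame of tote between -0.1 and 0.1 m and z of carton6 in the frame of tote between -0.005 and 0.012 m), for 0.2 s.
2. the interlock plug is fully home in the socket (z of plug in the frame of socket below -0.019 m and horizontal distance between plug and socket below 0.004 m and angle between the x axis of plug and the x axis of control_box, either way round below 0.15 rad and angle between plug's own z axis and vertical below 0.1 rad), for 0.2 s.
3. the key is fully home in the key cylinder (z of key in the frame of key_slot below -0.021 m and horizontal distance between key and key_slot below 0.004 m and angle between key's own z axis and vertical below 0.12 rad), for 0.2 s.
4. the key, still home, has turned the cylinder clockwise to its stop (all of step 3 and value of joint key_cylinder above 1 rad), for 0.2 s.
At the end, for the whole second after the job is handed in: Every carton upright (0.2 rad) on the tote's floor (origin under 12 mm above its underside); plug within 3 mm of fully home and 4 mm of centre; key within 3 mm of fully home, 4 mm of centre, tilt under 0.12 rad; cylinder past 1.0 rad; all released and at rest; bottle, jar, cutter moved under 40 mm (all of step 1 and all of step 2 and all of step 4 and linear speed of each of carton1, carton2, carton3, carton4, carton5, carton6, plug, key below 0.02 m/s); the robot touches nothing.
It fails at once if the sauce bottle, jam jar or ring cutter disturbed (moved more than 40 mm) (distance of any of sauce_bottle, cutter, jam_jar from where it was at the start of the episode above 0.04 m).
Of carton1, carton2, carton3, carton4, carton5, carton6 only 4 to 6 are there at a start; the rules pass over those that are not, and their reading is None.
At some moment in a run one of carton1, carton2, carton3, carton4, carton5, carton6 may be knocked a few centimetres aside while the robot is not near it.
It also fails if it takes over 205 s, if anything falls off the work surface, if the arm or the gripper's body presses on something with over 40 N, if the wrist force passes 120 N, or if a joint passes its speed limit or range.

ROBOT

A 6-joint arm with a two-finger parallel gripper is mounted at the origin on the work surface. World frame = base frame: x ahead of the robot, y to its left, z up, the work surface at z = 0. Lengths are in m, angles in degrees, forces in N, time in s.
With the tool pointing down it reaches from about 0.275 to 0.875 m from the base axis. Payload 12.5 kg.
Tool frame: the origin (TCP) lies midway between the tips of the shut fingers; the grasp point (between the pads) lies 19 mm behind it; z points along the fingers, x is the direction in which the jaws open and shut, and the axes are right-handed (so a half turn about z gives the same grasp; the last joint's range is limited). The gripper opens to 85 mm and grips with 20 to 120 N. Pads are 22 mm wide; open, the fingers measure 114 mm over their backs; the gripper's body (76 mm by 85 mm) begins 54 mm behind the grasp point. The pads swing forward as they close: fully open they stand 13 mm farther back than shut.
Start: joints at [-4.847, 20.094, 94.641, -0, 65.266, -4.847], TCP at [0.55, 0, 0.231] pointing down, gripper open.
Joint ranges: [-157.81, 157.81], [-45, 120.19], [0.68, 151.7], [-89.99, 269.99], [4.06, 180], [-164.3, 164.3]. Speed limits (degrees/s): [127.2, 127.2, 159.86, 180, 180, 180].

INTERFACE

Orientations are given as [roll, pitch, yaw] about the fixed x, y, z axes, in that order (R = Rz(yaw) Ry(pitch) Rx(roll)).
In Python, from plant import state, capture, get_calibration, job gives the robot as it stands. The module is installed in compiled form; this text tells all that it offers.
- The arm moves only by the tool arm_command, never from a script. Its argument "moves" is a list of rows, each a list of 4 numbers: the shift along the world's x, y, z in m, then the turn about the world's z in rad. In form: [[tx, ty, tz, yaw], ...]. A call has exactly 10 rows; each row shifts and turns the commanded pose from where the row before left it; what a row does not reach is not made up. A row lasts 1/10 s, in which the tool goes at most 50 mm and 8.59 degrees, less where a joint would pass 70% of its speed; a pose out of reach is approached as far as the arm can. A call with a gripper value outside its range is refused whole. "hand" is the finger opening in m, from 0 to 0.0854, set as the call begins (left out, the last holds). The fingers move at their own pace and stop on an object; the grip force is fixed at half the most. Time passes only in rows, so rows that do not move let the fingers close, or fill a call up. It gives the time, the measured TCP pose, the force and the opening at its end, in the units of the state.
- state(): the state, without advancing time (a new reading comes with each control period).
- capture(name): name is "scene" or "side" or "wrist"; returns (picture, depth): 400x640x3 uint8, red, green, blue; 400x640 float32, m along the optical axis (not along the pixel's ray), 0 where there is no reading.
- get_calibration(name): a dict with "mtx" (3x3 intrinsics, pixels), "R" (3x3) and "t" (3): a world point X has camera coordinates R X + t. Camera axes: x right, y down, z forward; pixel columns grow to the right and rows downward; lengths in m; the calibration is good to about 2 mm. The wrist camera is an equidistant fisheye: a pixel r from the principal point sees the ray r / f radians off the axis. A picture is of the moment at which its call begins: read the wrist's pose just before it. get_calibration takes no time and is no camera call; for the wrist camera it gives the pose at the moment of the call.
- job.sign_off(): hands the job in, once; it reports no verdict.
The state is a dict: "t": time; "q": joint angles; "joint_velocities": joint speeds; "effort": joint torques, N m; "tool_pos": TCP position; "orientation": TCP orientation; "force": force on the tool from outside, world axes, zero at the start; "ft_torque": the same for the moment, N m; "gripper_width": finger opening in m.
Only numpy, scipy, OpenCV 4.12 (cv2) and the standard library are available. Lean on these libraries where they do the work, as an engineer would, in place of code of your own. Each camera call takes 0.05 s, during which the arm holds its last target.

## Working session

There is one attempt and no reset: what is moved stays moved. The work goes in short steps, Python scripts to look and compute and a tool call to move; the robot and the scene stay as the last step left them, time stands still between calls to the robot, and variables do not carry over. Pictures are saved under pics/ and viewed, and the job is handed in when it is done.

Besides the shell and the picture viewer there is one more tool, called after ">>>" by a JSON object that holds its "fn" and its "kwargs", one argument or row to a line. arm_command: Moves the arm, as the interface text tells. Its arguments: {"type":"object","properties":{"moves":{"type":"array","items":{"type":"array","items":{"type":"number"}}},"hand":{"type":"number"}},"required":["moves"]}

```bash
mkdir -p pics; ls; cat > look.py <<'E'
import cv2,numpy as np
from plant import state,capture,get_calibration
def snap(name,out):
    c=get_calibration(name); p,d=capture(name)
    cv2.imwrite('pics/%s.png'%out,cv2.cvtColor(p,cv2.COLOR_RGB2BGR)); np.savez('pics/%s.npz'%out,p=p,d=d,mtx=c['mtx'],R=c['R'],t=c['t'])
    return p,d,c
def pts(d,c):
    K=np.array(c['mtx']);R=np.array(c['R']);t=np.array(c['t']).ravel()
    v,u=np.indices(d.shape)
    X=np.stack([(u-K[0,2])/K[0,0]*d,(v-K[1,2])/K[1,1]*d,d],-1)
    return (X-t)@R
E
python3 - <<'E'
from look import *
for n in ['scene','side','wrist']:
    p,d,c=snap(n,n+'0'); print(n,c,(d>0).mean())
print(state())
E
```

```text
pics
scene {'mtx': array([[447.82727111,   0.        , 313.52018843],
       [  0.        , 447.82727111, 207.84777208],
       [  0.        ,   0.        ,   1.        ]]), 'R': array([[ 0.44097372,  0.89742835,  0.01282709],
       [ 0.64447587, -0.30666784, -0.7004325 ],
       [-0.62465433,  0.31713907, -0.71360338]]), 't': array([-0.29623401, -0.2732526 ,  1.71733448])} 0.99594921875
side {'mtx': array([[508.97190119,   0.        , 318.30274547],
       [  0.        , 508.97190119, 210.05740636],
       [  0.        ,   0.        ,   1.        ]]), 'R': array([[-0.67138925, -0.74106265,  0.00791387],
       [-0.36403888,  0.32047359, -0.87451265],
       [ 0.64553247, -0.59001934, -0.48493814]]), 't': array([0.42501049, 0.27796339, 1.11304994])} 0.99465625
wrist {'mtx': array([[309.70691629,   0.        , 324.40981106],
       [  0.        , 309.70691629, 205.81047284],
       [  0.        ,   0.        ,   1.        ]]), 'R': array([[ 9.99999689e-01, -5.27922497e-04, -5.85347006e-04],
       [-3.46701538e-04, -9.61484495e-01,  2.74858955e-01],
       [-7.07906296e-04, -2.74858666e-01, -9.61484380e-01]]), 't': array([-0.54833694, -0.03622733,  0.37844011])} 0.99206640625
{'t': 0.15, 'q': array([-4.84702702e+00,  2.01190682e+01,  9.46659959e+01, -8.59406491e-04,
        6.52647185e+01, -4.84567965e+00]), 'joint_velocities': array([ 0.08413171, -0.01074691, -0.2202553 , -0.04725338, -0.00362764,
       -0.04525736]), 'effort': array([ 7.13946501e-04, -5.06248283e+01, -2.91500723e+01, -2.80964593e-05,
        3.35960038e-03, -3.10250061e-05]), 'tool_pos': array([5.49767996e-01, 4.35080956e-05, 2.30881464e-01]), 'orientation': array([-1.79996572e+02,  4.96705306e-02, -9.85942514e-04]), 'force': array([-0.33955746, -0.56108266,  1.10570207]), 'ft_torque': array([-0.00391372, -0.01311298, -0.00102949]), 'gripper_width': 0.08514635198290835}
```

View pics/scene0.png

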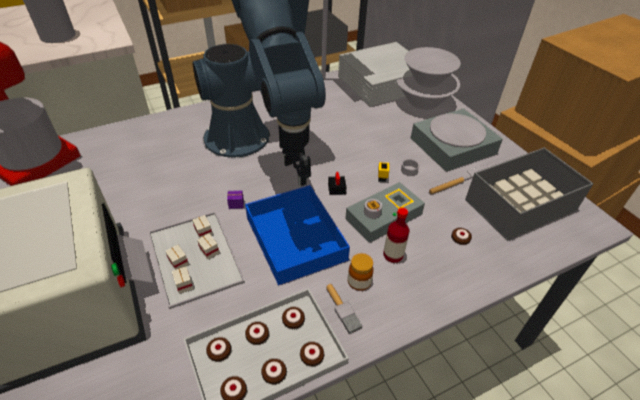

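View pics/side0.png

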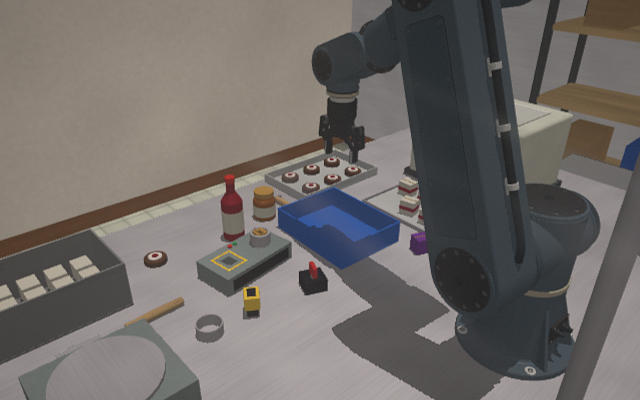

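View pics/wrist0.png

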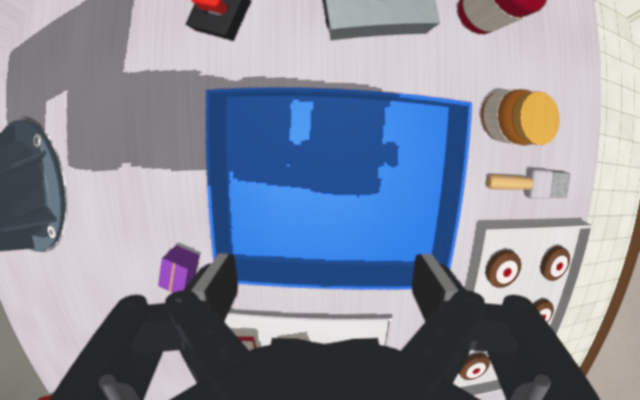

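Scene view: four white cartons in the catch tray at (202,225), (207,244), (176,257) and (181,280). Possible mistakes: the purple box at (235,199), the white cakes in the dark crate at (525,190), and the round cakes at (257,330) and others. Plug is at (384,171), key at (337,184), key cylinder at (373,208), socket at (399,197). Next I'll measure with a top-down reprojection.

```bash
cat > top.py <<'E'
from look import *
def top(name,x0,x1,y0,y1,s,out):
    z=np.load('pics/%s.npz'%name); P=pts(z['d'],z); ok=z['d']>0
    W=int((y1-y0)*s);H=int((x1-x0)*s)
    im=np.zeros((H,W,3),np.uint8); h=np.full((H,W),-1.)
    q=P[ok];c=z['p'][ok]
    o=np.argsort(q[:,2]);q=q[o];c=c[o]
    m=(q[:,2]<0.3);q=q[m];c=c[m]
    r=((x1-q[:,0])*s).astype(int);k=((y1-q[:,1])*s).astype(int)
    g=(r>=0)&(r<H)&(k>=0)&(k<W)
    im[r[g],k[g]]=c[g][:,::-1];h[r[g],k[g]]=q[g][:,2]
    cv2.imwrite('pics/%s.png'%out,im)
E
python3 - <<'E'
from top import *
top('scene0',0.1,0.9,-0.65,0.55,500,'top0')
z=np.load('pics/scene0.npz');P=pts(z['d'],z)
for n,(u,v) in dict(c1=(202,220),c2=(207,239),c3=(176,251),c4=(181,274),purple=(235,195),key=(337,178),plug=(384,165),cyl=(373,203),sock=(399,197),box=(360,215),holder=(332,188),floor=(290,240),tray=(210,280),bottle=(402,214),jar=(361,262),cutter=(410,165),bench=(300,290)).items(): print(n,P[v,u].round(4))
# boundary: tray mask white
p,d,c=z['p'],z['d'],z
b=cv2.cvtColor(p,cv2.COLOR_RGB2BGR)
cv2.imwrite('pics/cropA.png',cv2.resize(b[190:310,130:360],None,fx=3.4,fy=3.4,interpolation=cv2.INTER_CUBIC))
cv2.imwrite('pics/cropB.png',cv2.resize(b[150:250,310:440],None,fx=6,fy=6,interpolation=cv2.INTER_CUBIC))
E
```

```text
c1 [ 0.4169 -0.248   0.0501]
c2 [ 0.4973 -0.2565  0.0518]
c3 [ 0.496  -0.3474  0.0442]
c4 [ 0.5863 -0.355   0.0513]
purple [ 0.355  -0.1229  0.0486]
key [0.4364 0.2002 0.063 ]
plug [0.4409 0.3794 0.0573]
cyl [0.5987 0.2364 0.0783]
sock [0.5792 0.351  0.039 ]
box [0.6051 0.1895 0.0526]
holder [0.4391 0.182  0.028 ]
floor [ 0.5667 -0.0275  0.0049]
tray [ 0.6033 -0.2875  0.0041]
bottle [0.7578 0.2139 0.1905]
jar [0.7845 0.0839 0.0896]
cutter [0.4303 0.5039 0.0044]
bench [ 0.7383 -0.0742 -0.0015]
```

View pics/top0.png

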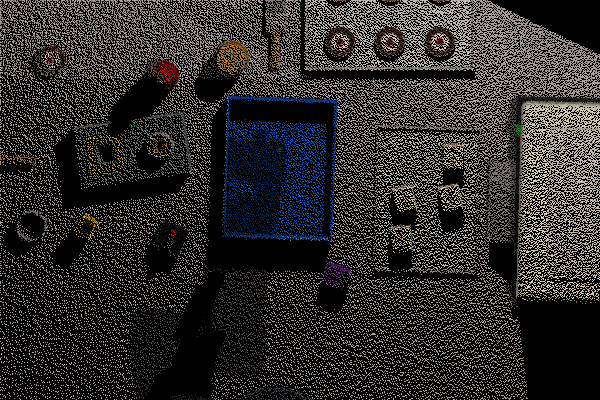

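View pics/cropA.png

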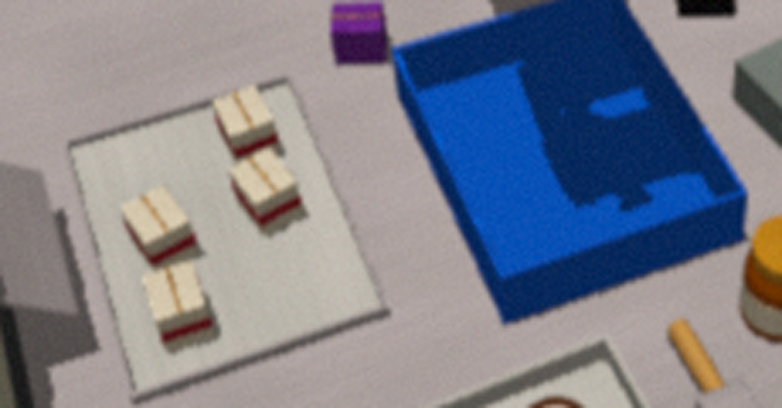

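View pics/cropB.png

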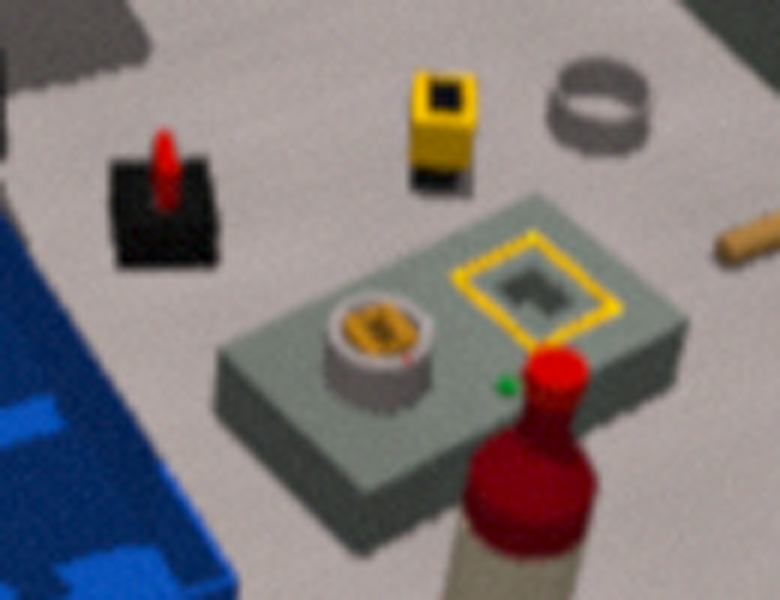

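```bash
cat > meas.py <<'E'
from look import *
def cast(uv,c,z):
    K=np.array(c['mtx']);R=np.array(c['R']);t=np.array(c['t']).ravel()
    uv=np.atleast_2d(np.asarray(uv,float))
    ray=np.c_[(uv[:,0]-K[0,2])/K[0,0],(uv[:,1]-K[1,2])/K[1,1],np.ones(len(uv))]@R
    o=-R.T@t
    return (o+ray*((z-o[2])/ray[:,2])[:,None])[:,:2]
def rects(mask,c,z,amin=30):
    out=[]
    # upsample for smooth contours
    n,l,s,_=cv2.connectedComponentsWithStats(mask.astype(np.uint8))
    for i in range(1,n):
        if s[i,4]<amin: continue
        m=cv2.resize((l==i).astype(np.float32),None,fx=8,fy=8,interpolation=cv2.INTER_LINEAR)
        cs,_=cv2.findContours((m>0.5).astype(np.uint8),cv2.RETR_EXTERNAL,cv2.CHAIN_APPROX_NONE)
        q=max(cs,key=cv2.contourArea)[:,0].astype(float); uv=(q+0.5)/8-0.5
        w=cast(uv,c,z)
        (cx,cy),(a,b),th=cv2.minAreaRect((w*1000).astype(np.float32))
        if a<b: a,b,th=b,a,th+90
        th=(th+90)%180-90
        M=np.array(uv).mean(0)
        out.append(dict(c=(round(cx/1000,4),round(cy/1000,4)),long=round(a,1),short=round(b,1),yaw=round(th,1),uv=M.round(0)))
    return out
E
python3 - <<'E'
from meas import *
z=np.load('pics/scene0.npz');p,d=z['p'],z['d'];P=pts(d,z)
h=cv2.cvtColor(p,cv2.COLOR_RGB2HSV)
tr=(P[...,0]>.35)&(P[...,0]<.75)&(P[...,1]>-.42)&(P[...,1]<-.17)
m=tr&(P[...,2]>0.03)&~((h[...,1]>120))&(p[...,0]>130)
for r in rects(m,z,0.050): print('top',r)
for n in ['scene0','side0']:
    z=np.load('pics/%s.npz'%n);p,d=z['p'],z['d'];P=pts(d,z);h=cv2.cvtColor(p,cv2.COLOR_RGB2HSV)
    X=P[...,0];Y=P[...,1];Z=P[...,2]
    blue=(h[...,0]>100)&(h[...,0]<125)&(h[...,1]>120)&(Z>0.055)&(Z<.08)&(X<.8)&(X>.3)&(d>0)
    q=P[blue]; print(n,'tote rim pts',len(q),cv2.minAreaRect((q[:,:2]*1000).astype(np.float32)))
    box=(Z>0.044)&(Z<.056)&(X>.5)&(X<.72)&(Y>.12)&(Y<.43)&(h[...,1]<70)
    for r in rects(box,z,0.05,200): print('box',r)
    yel=(h[...,0]>18)&(h[...,0]<35)&(h[...,1]>150)&(p[...,0]>120)&(X>.3)&(X<.72)&(Y>.2)
    for r in rects(yel&(Z>.035)&(Z<.055)&(X>.5),z,0.05,20): print('frame',r)
    for r in rects(yel&(Z>.052)&(X<.5),z,0.058,10): print('plug',r)
    red=((h[...,0]<8)|(h[...,0]>172))&(h[...,1]>150)&(X<.55)&(Y>.1)&(Y<.3)
    k=P[red&(d>0)&(Z>.055)]; print('key',len(k),k.mean(0),cv2.minAreaRect((k[:,:2]*1000).astype(np.float32)))
    cyl=(Z>.078)&(Z<.09)&(X>.53)&(X<.65)&(Y>.17)&(Y<.28)
    for r in rects(cyl,z,0.084,20): print('cyl',r)
    hold=(Z>.028)&(Z<.04)&(X>.38)&(X<.5)&(Y>.13)&(Y<.27)&(p.max(-1)<60)
    for r in rects(hold,z,0.034,20): print('holder',r)
E
```

```text
top {'c': (0.4247, -0.2542), 'long': 56.6, 'short': 44.6, 'yaw': 1.9, 'uv': array([201., 222.])}
top {'c': (0.5083, -0.2608), 'long': 60.5, 'short': 47.2, 'yaw': 11.1, 'uv': array([207., 242.])}
top {'c': (0.5059, -0.3519), 'long': 54.5, 'short': 43.8, 'yaw': 12.2, 'uv': array([175., 253.])}
top {'c': (0.5905, -0.3569), 'long': 57.9, 'short': 41.5, 'yaw': -1.1, 'uv': array([180., 276.])}
scene0 tote rim pts 730 ((562.7963256835938, -9.471839904785156), (219.18597412109375, 284.35406494140625), 88.01002502441406)
box {'c': (0.6025, 0.2834), 'long': 228.3, 'short': 127.8, 'yaw': -81.6, 'uv': array([388., 205.])}
frame {'c': (0.5925, 0.3391), 'long': 74.4, 'short': 65.6, 'yaw': 7.7, 'uv': array([399., 198.])}
plug {'c': (0.4478, 0.3727), 'long': 51.0, 'short': 33.6, 'yaw': -32.9, 'uv': array([383., 166.])}
key 28 [0.42962891 0.20501839 0.06403404] ((425.41729736328125, 207.865966796875), (9.916458129882812, 32.25840759277344), 62.63045120239258)
cyl {'c': (0.6117, 0.2268), 'long': 58.8, 'short': 55.0, 'yaw': -25.5, 'uv': array([373., 206.])}
holder {'c': (0.4275, 0.2059), 'long': 58.7, 
[... 212 characters left out ...]
: 230.7, 'short': 136.0, 'yaw': -81.8, 'uv': array([245., 254.])}
frame {'c': (0.5965, 0.3367), 'long': 72.5, 'short': 61.8, 'yaw': 7.9, 'uv': array([234., 259.])}
frame {'c': (0.601, 0.3648), 'long': 66.8, 'short': 23.4, 'yaw': -13.4, 'uv': array([218., 263.])}
plug {'c': (0.4395, 0.3802), 'long': 54.9, 'short': 36.0, 'yaw': -31.6, 'uv': array([251., 294.])}
key 51 [0.41744495 0.21300793 0.06418367] ((420.04156494140625, 211.845947265625), (9.268470764160156, 32.91141128540039), 69.97225952148438)
cyl {'c': (0.6036, 0.2327), 'long': 63.9, 'short': 55.7, 'yaw': -41.4, 'uv': array([260., 233.])}
holder {'c': (0.42, 0.2122), 'long': 69.0, 'short': 60.4, 'yaw': -22.7, 'uv': array([313., 277.])}
```

>>> {"fn": "arm_command", "kwargs": {
  "hand": 0.07,
  "moves": [
    [-0.005,-0.0258,-0.01,-0.138],
    [-0.005,-0.0258,-0.01,-0.138],
    [-0.005,-0.0258,-0.01,-0.138],
    [-0.005,-0.0258,-0.01,-0.138],
    [-0.005,-0.0258,-0.01,-0.138],
    [-0.005,-0.0258,-0.01,-0.138],
    [-0.005,-0.0258,-0.01,-0.138],
    [-0.005,-0.0258,-0.01,-0.138],
    [-0.005,-0.0258,-0.01,-0.138],
    [-0.005,-0.0258,-0.01,-0.138]
  ]
}}

```text
t: 1.15
tool_pos: [0.4996, -0.2589, 0.1307]
orientation: [180.0, 0.0, -79.4]
force: [-0.7, 0.0, -0.2]
gripper_width: 0.0701
```

```bash
python3 - <<'E'
from look import *
p,d,c=snap('wrist','w1'); s=state(); print(s['t'],s['tool_pos'],s['orientation'],s['gripper_width'],s['q'])
E
```

```text
1.2 [ 0.49845944 -0.26168844  0.12923819] [ 1.79904903e+02  2.15489242e-02 -7.99606931e+01] 0.06975097347583313 [-3.24142627e+01  2.85845269e+01  9.77994707e+01 -5.99187173e-02
  5.37007279e+01  4.75819203e+01]
```

View pics/w1.png

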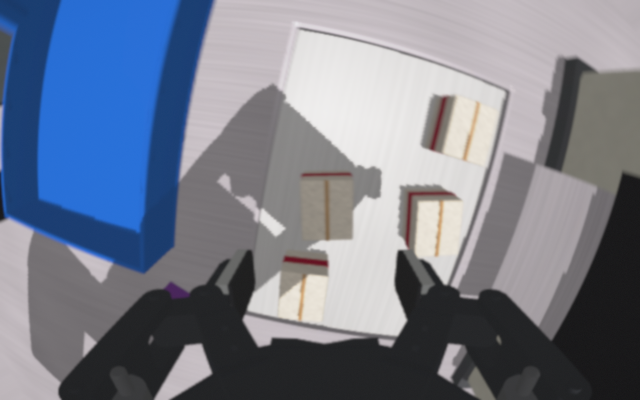

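The wrist view shows c2 at (327,205), between and ahead of the fingers, with c1 at (303,290), c3 at (435,222) and c4 at (463,128). I'll locate the tops with wrist rays.

```bash
cat >> meas.py <<'E'
def wcast(uv,c,z):
    K=np.array(c['mtx']);R=np.array(c['R']);t=np.array(c['t']).ravel()
    uv=np.atleast_2d(np.asarray(uv,float))
    x=(uv[:,0]-K[0,2])/K[0,0];y=(uv[:,1]-K[1,2])/K[1,1];r=np.hypot(x,y)+1e-9
    ray=np.c_[np.sin(r)*x/r,np.sin(r)*y/r,np.cos(r)]@R
    o=-R.T@t
    return (o+ray*((z-o[2])/ray[:,2])[:,None])[:,:2]
def wpts(d,c):
    K=np.array(c['mtx']);R=np.array(c['R']);t=np.array(c['t']).ravel()
    v,u=np.indices(d.shape)
    x=(u-K[0,2])/K[0,0];y=(v-K[1,2])/K[1,1];r=np.hypot(x,y)+1e-9
    X=np.stack([np.tan(r)*x/r*d,np.tan(r)*y/r*d,d],-1)
    return (X-t)@R
def wrects(mask,c,z,amin=100):
    out=[]
    n,l,s,_=cv2.connectedComponentsWithStats(mask.astype(np.uint8))
    for i in range(1,n):
        if s[i,4]<amin: continue
        cs,_=cv2.findContours((l==i).astype(np.uint8),cv2.RETR_EXTERNAL,cv2.CHAIN_APPROX_NONE)
        uv=max(cs,key=cv2.contourArea)[:,0].astype(float)
        (cx,cy),(a,b),th=cv2.minAreaRect((wcast(uv,c,z)*1000).astype(np.float32))
        if a<b: a,b,th=b,a,th+90
        out.append(dict(c=(round(cx/1000,4),round(cy/1000,4)),long=round(a,1),short=round(b,1),yaw=round((th+90)%180-90,1),uv=uv.mean(0).round(0)))
    return out
E
python3 - <<'E'
from meas import *
z=np.load('pics/w1.npz');d=z['d'];P=wpts(d,z);p=z['p']
print([P[v,u].round(3) for u,v in [(327,205),(303,290),(435,225),(463,128),(300,140)]])
m=(P[...,2]>0.042)&(P[...,2]<.056)&(P[...,1]<-.2)&(P[...,1]>-.41)&(P[...,0]>.38)&(P[...,0]<.7)
for r in wrects(m,z,0.05): print(r)
E
```

```text
[array([ 0.505, -0.26 ,  0.051]), array([ 0.428, -0.255,  0.049]), array([ 0.505, -0.349,  0.05 ]), array([ 0.584, -0.351,  0.052]), array([ 0.546, -0.229,  0.004])]
{'c': (0.5851, -0.3557), 'long': 48.4, 'short': 43.4, 'yaw': -1.5, 'uv': array([467., 129.])}
{'c': (0.5013, -0.2595), 'long': 49.5, 'short': 39.6, 'yaw': 12.0, 'uv': array([325., 208.])}
{'c': (0.5034, -0.3505), 'long': 49.7, 'short': 42.6, 'yaw': 11.2, 'uv': array([436., 225.])}
{'c': (0.4231, -0.2535), 'long': 53.0, 'short': 40.3, 'yaw': 5.3, 'uv': array([301., 294.])}
```

>>> {"fn": "arm_command", "kwargs": {
  "moves": [
    [0.001,-0.001,-0.02,0.02],
    [0,0,-0.02,0],
    [0,0,-0.02,0],
    [0,0,-0.02,0],
    [0,0,-0.02,0],
    [0,0,-0.018,0],
    [0,0,0,0],
    [0,0,0,0],
    [0,0,0,0],
    [0,0,0,0]
  ]
}}

```text
t: 2.2
tool_pos: [0.5015, -0.2592, 0.0142]
orientation: [-179.9, -0.1, -77.9]
force: [-0.3, 0.4, -0.2]
gripper_width: 0.0702
```

>>> {"fn": "arm_command", "kwargs": {
  "hand": 0.02,
  "moves": [
    [0,0,0,0],
    [0,0,0,0],
    [0,0,0,0],
    [0,0,0,0],
    [0,0,0,0],
    [0,0,0,0],
    [0,0,0,0],
    [0,0,0,0],
    [0,0,0,0],
    [0,0,0,0]
  ]
}}

```text
t: 3.2
tool_pos: [0.5013, -0.2592, 0.0139]
orientation: [-180.0, -0.0, -77.9]
force: [0.2, 0.5, 5.6]
gripper_width: 0.0391
```

>>> {"fn": "arm_command", "kwargs": {
  "moves": [
    [0,0,0.03,0],
    [0,0,0.04,0],
    [0,0.005,0.04,0],
    [0.017,0.043,0,-0.035],
    [0.017,0.043,0,-0.035],
    [0.017,0.043,0,-0.035],
    [0.017,0.043,0,-0.035],
    [0.017,0.043,0,-0.035],
    [0.017,0.043,0,-0.035],
    [0.017,0.041,0,-0.035]
  ]
}}

```text
t: 4.2
tool_pos: [0.6202, 0.0471, 0.1232]
orientation: [180.0, -0.0, -92.0]
force: [0.6, 0.0, -1.5]
gripper_width: 0.0393
```

>>> {"fn": "arm_command", "kwargs": {
  "moves": [
    [0,0,-0.02,0],
    [0,0,-0.025,0],
    [0,0,-0.025,0],
    [0,0,-0.02,0],
    [0,0,-0.01,0],
    [0,0,-0.006,0],
    [0,0,-0.002,0],
    [0,0,0,0],
    [0,0,0,0],
    [0,0,0,0]
  ]
}}

```text
t: 5.2
tool_pos: [0.6211, 0.0449, 0.017]
orientation: [-179.8, 0.0, -92.0]
force: [-1.0, -0.7, 5.1]
gripper_width: 0.0393
```

>>> {"fn": "arm_command", "kwargs": {
  "hand": 0.06,
  "moves": [
    [0,0,0,0],
    [0,0,0,0],
    [0,0,0,0],
    [0,0,0,0],
    [0,0,0.02,0],
    [0,0,0.03,0],
    [0,0,0.03,0],
    [0,-0.01,0.03,0],
    [0,-0.045,0.02,0],
    [0,-0.045,0,0]
  ]
}}

```text
t: 6.2
tool_pos: [0.6218, -0.0558, 0.1498]
orientation: [-179.6, -0.1, -91.8]
force: [-0.1, -0.5, 0.2]
gripper_width: 0.0598
```

```bash
cat > chk.py <<'E'
from meas import *
import sys
def chk(out):
    p,d,z=snap('scene',out)
    P=pts(d,z);h=cv2.cvtColor(p,cv2.COLOR_RGB2HSV)
    m=(P[...,2]>0.042)&(P[...,2]<.058)&(h[...,1]<120)&(p[...,0]>70)&(P[...,0]>.35)&(P[...,0]<.75)&(P[...,1]>-.42)&(P[...,1]<.09)&(h[...,0]<60)
    for r in rects(m,z,0.05,40): print(r)
    s=state();print(s['t'],s['tool_pos'],s['orientation'][2])
    b=cv2.cvtColor(p,cv2.COLOR_RGB2BGR)
    cv2.imwrite('pics/%s_c.png'%out,cv2.resize(b[150:310,130:450],None,fx=2.4,fy=2.4,interpolation=cv2.INTER_CUBIC))
chk(sys.argv[1])
E
python3 chk.py s2
```

```text
{'c': (0.4262, -0.2531), 'long': 59.9, 'short': 42.9, 'yaw': 4.8, 'uv': array([201., 223.])}
{'c': (0.6267, 0.045), 'long': 56.6, 'short': 43.1, 'yaw': -1.6, 'uv': array([321., 236.])}
{'c': (0.5074, -0.3509), 'long': 57.8, 'short': 42.7, 'yaw': 11.4, 'uv': array([175., 254.])}
{'c': (0.5895, -0.3569), 'long': 58.0, 'short': 41.5, 'yaw': -1.1, 'uv': array([181., 276.])}
6.25 [ 0.6210344  -0.06229707  0.14825737] -92.07537176256926
```

View pics/s2_c.png

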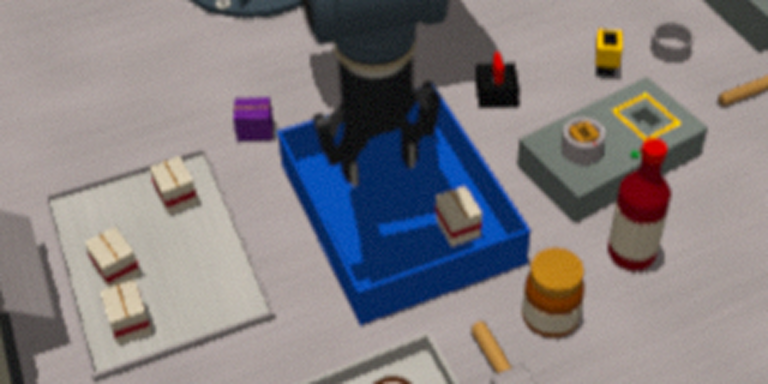

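>>> {"fn": "arm_command", "kwargs": {
  "hand": 0.07,
  "moves": [
    [-0.028,-0.028,0,0.015],
    [-0.028,-0.028,0,0.015],
    [-0.028,-0.028,0,0.015],
    [-0.028,-0.028,0,0.015],
    [-0.028,-0.028,0,0.015],
    [-0.028,-0.028,0,0.015],
    [-0.028,-0.028,0,0.015],
    [-0.002,-0.002,-0.02,0],
    [0,0,-0.02,0],
    [0,0,-0.02,0]
  ]
}}

```text
t: 7.25
tool_pos: [0.4222, -0.2537, 0.0856]
orientation: [-179.9, -0.1, -86.0]
force: [-0.1, -0.3, -0.4]
gripper_width: 0.0702
```

>>> {"fn": "arm_command", "kwargs": {
  "moves": [
    [0,0,-0.02,0],
    [0,0,-0.02,0],
    [0,0,-0.02,0],
    [0,0,-0.012,0],
    [0,0,0,0],
    [0,0,0,0],
    [0,0,0,0],
    [0,0,0,0],
    [0,0,0,0],
    [0,0,0,0]
  ]
}}

```text
t: 8.25
tool_pos: [0.4221, -0.2531, 0.0136]
orientation: [-180.0, -0.0, -85.9]
force: [-0.4, -0.1, -0.5]
gripper_width: 0.0702
```

>>> {"fn": "arm_command", "kwargs": {
  "hand": 0.02,
  "moves": [
    [0,0,0,0],
    [0,0,0,0],
    [0,0,0,0],
    [0,0,0,0],
    [0,0,0,0],
    [0,0,0,0],
    [0,0,0.01,0],
    [0,0,0.03,0],
    [0,0,0.03,0],
    [0,0,0.04,0]
  ]
}}

```text
t: 9.25
tool_pos: [0.4212, -0.2524, 0.124]
orientation: [179.9, 0.1, -85.9]
force: [-0.2, -0.7, -0.4]
gripper_width: 0.0393
```

>>> {"fn": "arm_command", "kwargs": {
  "moves": [
    [0.011,0.043,0,-0.015],
    [0.012,0.043,0,-0.015],
    [0.012,0.043,0,-0.015],
    [0.012,0.043,0,-0.015],
    [0.012,0.043,0,-0.015],
    [0.012,0.043,0,-0.015],
    [0.012,0.04,0,-0.015],
    [0,0,-0.02,0],
    [0,0,-0.025,0],
    [0,0,-0.025,0]
  ]
}}

```text
t: 10.25
tool_pos: [0.505, 0.0455, 0.053]
orientation: [-180.0, 0.0, -91.9]
force: [0.6, 0.1, -1.6]
gripper_width: 0.0392
```

>>> {"fn": "arm_command", "kwargs": {
  "moves": [
    [0,0,-0.02,0],
    [0,0,-0.01,0],
    [0,0,-0.005,0],
    [0,0,-0.002,0],
    [0,0,0,0],
    [0,0,0,0],
    [0,0,0,0],
    [0,0,0,0],
    [0,0,0,0],
    [0,0,0,0]
  ]
}}

```text
t: 11.25
tool_pos: [0.505, 0.045, 0.0164]
orientation: [-180.0, 0.0, -92.0]
force: [0.7, 0.5, -0.6]
gripper_width: 0.0393
```

>>> {"fn": "arm_command", "kwargs": {
  "hand": 0.06,
  "moves": [
    [0,0,0,0],
    [0,0,0,0],
    [0,0,0,0],
    [0,0,0,0],
    [0,0,0.02,0],
    [0,0,0.03,0],
    [0,0,0.03,0],
    [0,-0.01,0.03,0],
    [0,-0.045,0.02,0],
    [0,-0.045,0,0]
  ]
}}

```text
t: 12.25
tool_pos: [0.5063, -0.0559, 0.1492]
orientation: [-179.7, -0.0, -91.8]
force: [1.4, 0.6, -0.2]
gripper_width: 0.0596
```

```bash
python3 chk.py s3
```

```text
{'c': (0.5093, 0.0426), 'long': 57.1, 'short': 43.6, 'yaw': -2.4, 'uv': array([303., 210.])}
{'c': (0.6267, 0.0447), 'long': 56.5, 'short': 43.6, 'yaw': -1.6, 'uv': array([320., 236.])}
{'c': (0.5075, -0.3511), 'long': 57.9, 'short': 42.8, 'yaw': 12.3, 'uv': array([175., 253.])}
{'c': (0.5892, -0.3569), 'long': 57.3, 'short': 41.5, 'yaw': -1.1, 'uv': array([181., 276.])}
12.3 [ 0.50581808 -0.06141268  0.14796128] -92.01858366033498
```

View pics/s3_c.png

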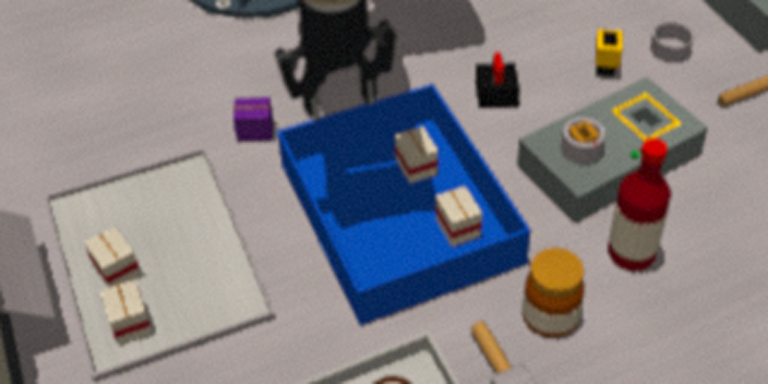

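>>> {"fn": "arm_command", "kwargs": {
  "hand": 0.07,
  "moves": [
    [0,-0.042,0,0.034],
    [0,-0.042,0,0.034],
    [0,-0.042,0,0.034],
    [0,-0.042,0,0.034],
    [0,-0.042,0,0.034],
    [0,-0.042,0,0.034],
    [-0.001,-0.042,0,0.034],
    [-0.001,-0.002,-0.02,0],
    [0,0,-0.02,0],
    [0,0,-0.02,0]
  ]
}}

```text
t: 13.3
tool_pos: [0.5027, -0.3513, 0.0853]
orientation: [180.0, 0.0, -78.4]
force: [-0.2, -0.3, -0.0]
gripper_width: 0.07
```

>>> {"fn": "arm_command", "kwargs": {
  "moves": [
    [0,0,-0.02,0],
    [0,0,-0.02,0],
    [0,0,-0.02,0],
    [0,0,-0.013,0],
    [0,0,0,0],
    [0,0,0,0],
    [0,0,0,0],
    [0,0,0,0],
    [0,0,0,0],
    [0,0,0,0]
  ]
}}

```text
t: 14.3
tool_pos: [0.5031, -0.3511, 0.0136]
orientation: [-180.0, -0.0, -78.3]
force: [0.2, 1.2, -0.7]
gripper_width: 0.07
```

>>> {"fn": "arm_command", "kwargs": {
  "hand": 0.02,
  "moves": [
    [0,0,0,0],
    [0,0,0,0],
    [0,0,0,0],
    [0,0,0,0],
    [0,0,0,0],
    [0,0,0,0],
    [0,0,0.01,0],
    [0,0,0.03,0],
    [0,0,0.03,0],
    [0,0,0.04,0]
  ]
}}

```text
t: 15.3
tool_pos: [0.5021, -0.3503, 0.1236]
orientation: [179.9, 0.1, -78.3]
force: [0.1, -0.5, -1.2]
gripper_width: 0.0394
```

>>> {"fn": "arm_command", "kwargs": {
  "moves": [
    [0,0.043,0,-0.034],
    [0,0.043,0,-0.034],
    [0,0.043,0,-0.034],
    [0,0.043,0,-0.034],
    [0,0.043,0,-0.034],
    [0,0.043,0,-0.034],
    [0.002,0.038,0,-0.034],
    [0,0,-0.02,0],
    [0,0,-0.025,0],
    [0,0,-0.025,0]
  ]
}}

```text
t: 16.3
tool_pos: [0.5051, -0.0546, 0.0531]
orientation: [-180.0, -0.0, -91.9]
force: [0.2, 0.3, -0.3]
gripper_width: 0.0393
```

>>> {"fn": "arm_command", "kwargs": {
  "moves": [
    [0,0,-0.02,0],
    [0,0,-0.01,0],
    [0,0,-0.005,0],
    [0,0,-0.002,0],
    [0,0,0,0],
    [0,0,0,0],
    [0,0,0,0],
    [0,0,0,0],
    [0,0,0,0],
    [0,0,0,0]
  ]
}}

```text
t: 17.3
tool_pos: [0.505, -0.055, 0.0164]
orientation: [-180.0, -0.0, -92.0]
force: [0.0, 0.8, -0.4]
gripper_width: 0.0392
```

>>> {"fn": "arm_command", "kwargs": {
  "hand": 0.06,
  "moves": [
    [0,0,0,0],
    [0,0,0,0],
    [0,0,0,0],
    [0,0,0,0],
    [0,0,0.02,0],
    [0,0,0.03,0],
    [0,0,0.03,0],
    [0,-0.01,0.03,0],
    [0,-0.045,0.02,0],
    [0,-0.045,0,0]
  ]
}}

```text
t: 18.3
tool_pos: [0.5063, -0.1562, 0.1493]
orientation: [-179.7, -0.1, -91.8]
force: [0.8, 0.8, -1.4]
gripper_width: 0.06
```

```bash
python3 chk.py s4
```

```text
{'c': (0.5094, 0.0425), 'long': 56.3, 'short': 43.6, 'yaw': -2.5, 'uv': array([303., 210.])}
{'c': (0.5111, -0.057), 'long': 57.9, 'short': 43.2, 'yaw': -0.1, 'uv': array([273., 221.])}
{'c': (0.6262, 0.0444), 'long': 55.7, 'short': 44.0, 'yaw': -1.8, 'uv': array([321., 236.])}
{'c': (0.5901, -0.3569), 'long': 59.2, 'short': 41.5, 'yaw': -1.1, 'uv': array([181., 276.])}
18.35 [ 0.50584457 -0.16186369  0.14814982] -92.02287487000642
```

View pics/s4_c.png

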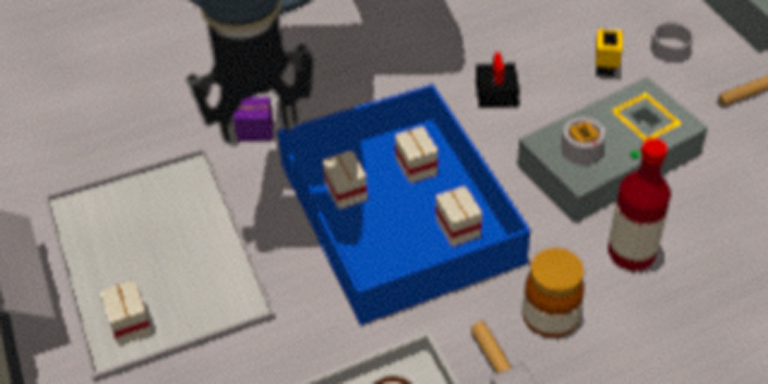

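>>> {"fn": "arm_command", "kwargs": {
  "hand": 0.07,
  "moves": [
    [0.012,-0.03,0,0.01],
    [0.012,-0.03,0,0],
    [0.012,-0.03,0,0],
    [0.012,-0.03,0,0],
    [0.012,-0.03,0,0],
    [0.012,-0.03,0,0],
    [0.009,-0.021,0,0],
    [0,0,-0.02,0],
    [0,0,-0.02,0],
    [0,0,-0.02,0]
  ]
}}

```text
t: 19.35
tool_pos: [0.5858, -0.356, 0.0852]
orientation: [180.0, 0.0, -91.4]
force: [-0.1, -0.3, 0.9]
gripper_width: 0.0701
```

>>> {"fn": "arm_command", "kwargs": {
  "moves": [
    [0,0,-0.02,0],
    [0,0,-0.02,0],
    [0,0,-0.02,0],
    [0,0,-0.013,0],
    [0,0,0,0],
    [0,0,0,0],
    [0,0,0,0],
    [0,0,0,0],
    [0,0,0,0],
    [0,0,0,0]
  ]
}}

```text
t: 20.35
tool_pos: [0.5861, -0.3561, 0.0137]
orientation: [-180.0, -0.0, -91.4]
force: [0.0, -0.2, -0.0]
gripper_width: 0.0702
```

>>> {"fn": "arm_command", "kwargs": {
  "hand": 0.02,
  "moves": [
    [0,0,0,0],
    [0,0,0,0],
    [0,0,0,0],
    [0,0,0,0],
    [0,0,0,0],
    [0,0,0,0],
    [0,0,0.01,0],
    [0,0,0.03,0],
    [0,0,0.03,0],
    [0,0,0.04,0]
  ]
}}

```text
t: 21.35
tool_pos: [0.5851, -0.3554, 0.1234]
orientation: [179.9, 0.1, -91.4]
force: [-0.5, -0.5, -1.9]
gripper_width: 0.0393
```

>>> {"fn": "arm_command", "kwargs": {
  "moves": [
    [0.004,0.043,0,-0.01],
    [0.005,0.043,0,0],
    [0.005,0.043,0,0],
    [0.005,0.043,0,0],
    [0.005,0.043,0,0],
    [0.005,0.043,0,0],
    [0.005,0.043,0,0],
    [0,0,-0.02,0],
    [0,0,-0.025,0],
    [0,0,-0.025,0]
  ]
}}

```text
t: 22.35
tool_pos: [0.62, -0.0545, 0.053]
orientation: [-180.0, -0.0, -91.9]
force: [0.2, 1.1, -2.3]
gripper_width: 0.0394
```

>>> {"fn": "arm_command", "kwargs": {
  "moves": [
    [0,0,-0.02,0],
    [0,0,-0.01,0],
    [0,0,-0.005,0],
    [0,0,-0.002,0],
    [0,0,0,0],
    [0,0,0,0],
    [0,0,0,0],
    [0,0,0,0],
    [0,0,0,0],
    [0,0,0,0]
  ]
}}

```text
t: 23.35
tool_pos: [0.62, -0.055, 0.0164]
orientation: [-180.0, -0.0, -92.0]
force: [0.5, -1.1, -0.9]
gripper_width: 0.0392
```

>>> {"fn": "arm_command", "kwargs": {
  "hand": 0.06,
  "moves": [
    [0,0,0,0],
    [0,0,0,0],
    [0,0,0,0],
    [0,0,0,0],
    [0,0,0.02,0],
    [0,0,0.03,0],
    [0,0,0.03,0],
    [0,0,0.03,0.05],
    [-0.01,0.03,0.02,0.05],
    [-0.01,0.04,0,0.05]
  ]
}}

```text
t: 24.35
tool_pos: [0.6013, 0.0145, 0.1494]
orientation: [-179.7, -0.1, -83.4]
force: [0.5, 0.3, -1.4]
gripper_width: 0.0601
```

>>> {"fn": "arm_command", "kwargs": {
  "hand": 0.07,
  "moves": [
    [-0.008,0.018,0.004,0.145],
    [-0.008,0.018,0.004,0.145],
    [-0.008,0.018,0.004,0.145],
    [-0.008,0.018,0.004,0.145],
    [-0.008,0.018,0.004,0.145],
    [-0.008,0.018,0.004,0.145],
    [-0.008,0.018,0.004,0.145],
    [-0.008,0.018,0.004,0.145],
    [-0.008,0.018,0.004,0.145],
    [-0.008,0.018,0.004,0.145]
  ]
}}

```text
t: 25.35
tool_pos: [0.5196, 0.1957, 0.1865]
orientation: [-180.0, -0.0, 0.1]
force: [0.8, -0.0, 0.3]
gripper_width: 0.0699
```

>>> {"fn": "arm_command", "kwargs": {
  "moves": [
    [-0.008,0.02,0,0.145],
    [-0.008,0.02,0,0.145],
    [-0.008,0.02,0,0.145],
    [-0.008,0.02,0,0.145],
    [-0.008,0.02,0,0.145],
    [-0.008,0.02,0,0.145],
    [-0.008,0.02,0,0.145],
    [-0.008,0.02,0,0],
    [-0.008,0.015,0,0],
    [-0.005,0.007,0,0]
  ]
}}

```text
t: 26.35
tool_pos: [0.4423, 0.378, 0.1863]
orientation: [-180.0, -0.0, 57.9]
force: [0.1, 0.2, 0.2]
gripper_width: 0.0697
```

```bash
python3 chk.py s5; python3 - <<'E'
from look import *
p,d,c=snap('wrist','w5'); s=state(); print(s['t'],s['tool_pos'],s['orientation'],s['q'])
E
```

```text
{'c': (0.5093, 0.0426), 'long': 57.1, 'short': 43.6, 'yaw': -2.4, 'uv': array([303., 210.])}
{'c': (0.5109, -0.0575), 'long': 57.6, 'short': 43.4, 'yaw': -0.1, 'uv': array([273., 221.])}
{'c': (0.6256, 0.045), 'long': 54.3, 'short': 44.1, 'yaw': -1.5, 'uv': array([321., 236.])}
{'c': (0.6253, -0.0573), 'long': 57.3, 'short': 43.2, 'yaw': -1.6, 'uv': array([288., 247.])}
26.4 [0.44187318 0.37832259 0.18624002] 57.90800420400912
26.45 [0.44242598 0.37746764 0.18622207] [-1.79995438e+02  1.14861505e-02  5.79083005e+01] [ 3.58840383e+01  2.61398133e+01  9.24181938e+01 -8.88271676e-05
  6.14543516e+01 -2.20242193e+01]
```

View pics/s5_c.png

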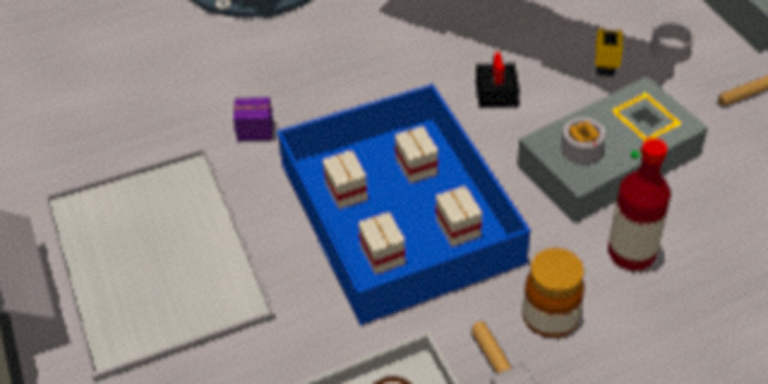

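View pics/w5.png

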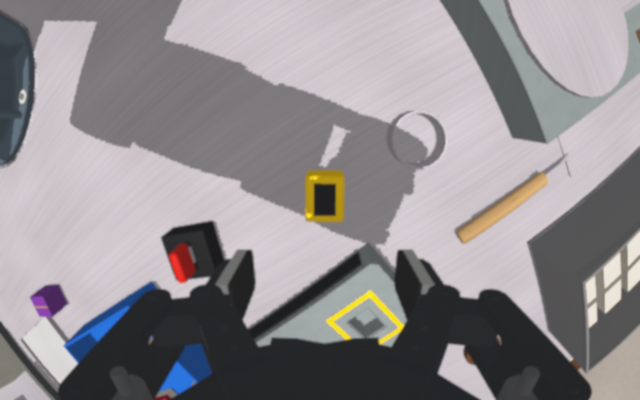

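The scene shows all four cartons upright in the tote and the tray empty. In the wrist view the plug is at (325,196), nearly square with the jaws, the key at (180,260) and the socket frame at (365,322). Measuring them now.

```bash
cat > wm.py <<'E'
from meas import *
def wm(f):
    z=np.load('pics/%s.npz'%f);d=z['d'];P=wpts(d,z);p=z['p'];h=cv2.cvtColor(p,cv2.COLOR_RGB2HSV)
    X,Y,Z=P[...,0],P[...,1],P[...,2]
    yel=(h[...,0]>17)&(h[...,0]<35)&(h[...,1]>130)&(p[...,0]>70)
    for r in wrects(yel&(Z>.05)&(Z<.066),z,0.058,60): print('yel58',r)
    for r in wrects(yel&(Z>.045)&(Z<.056)&(X>.5),z,0.05,60): print('frame',r)
    red=((h[...,0]<8)|(h[...,0]>172))&(h[...,1]>150)&(p[...,0]>80)
    for r in wrects(red&(Z>.055)&(Z<.075),z,0.066,30): print('red',r)
    for r in wrects((Z>.078)&(Z<.09)&(X>.53)&(X<.66)&(Y>.17)&(Y<.28),z,0.084,60): print('cyl',r)
    return z,P,p,h
if __name__=='__main__':
    import sys; wm(sys.argv[1])
E
python3 - <<'E'
from wm import *
z,P,p,h=wm('w5')
for u,v in [(312,176),(325,218),(325,200),(365,322),(340,322),(385,345)]: print((u,v),P[v,u].round(4),p[v,u])
b=cv2.cvtColor(p,cv2.COLOR_RGB2BGR)
cv2.imwrite('pics/w5c.png',cv2.resize(b[150:240,280:370],None,fx=6,fy=6,interpolation=cv2.INTER_NEAREST))
E
```

```text
yel58 {'c': (0.4408, 0.3769), 'long': 44.0, 'short': 34.9, 'yaw': -32.1, 'uv': array([324., 197.])}
yel58 {'c': (0.5854, 0.3402), 'long': 68.0, 'short': 60.4, 'yaw': 7.6, 'uv': array([366., 317.])}
frame {'c': (0.5913, 0.3379), 'long': 70.2, 'short': 62.2, 'yaw': 7.8, 'uv': array([366., 318.])}
red {'c': (0.4197, 0.2134), 'long': 36.6, 'short': 17.3, 'yaw': -21.9, 'uv': array([179., 265.])}
(312, 176) [0.4183 0.3784 0.0561] [222 187  21]
(325, 218) [0.4572 0.3676 0.0586] [178 145  19]
(325, 200) [0.4427 0.3767 0.0586] [32 32 33]
(365, 322) [0.6066 0.3317 0.024 ] [160 169 167]
(340, 322) [0.5716 0.3156 0.0504] [163 172 170]
(385, 345) [0.6328 0.3416 0.0498] [121 127 126]
```

View pics/w5c.png

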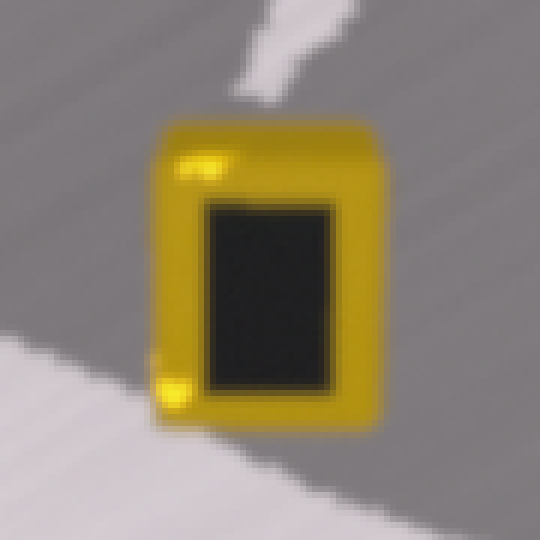

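>>> {"fn": "arm_command", "kwargs": {
  "hand": 0.06,
  "moves": [
    [-0.002,-0.001,-0.025,0],
    [0,0,-0.025,0],
    [0,0,-0.025,0],
    [0,0,-0.025,0],
    [0,0,-0.02,0],
    [0,0,-0.02,0],
    [0,0,-0.02,0],
    [0,0,0,0],
    [0,0,0,0],
    [0,0,0,0]
  ]
}}

```text
t: 27.45
tool_pos: [0.4417, 0.3761, 0.0275]
orientation: [180.0, -0.1, 57.8]
force: [0.1, 0.8, 0.0]
gripper_width: 0.0602
```

>>> {"fn": "arm_command", "kwargs": {
  "hand": 0.02,
  "moves": [
    [0,0,0,0],
    [0,0,0,0],
    [0,0,0,0],
    [0,0,0,0],
    [0,0,0,0],
    [0,0,0,0],
    [0,0,0.01,0],
    [0,0,0.03,0],
    [0,0,0.04,0],
    [0,0,0.04,0]
  ]
}}

```text
t: 28.45
tool_pos: [0.4406, 0.3758, 0.1481]
orientation: [-180.0, 0.0, 57.9]
force: [0.2, 1.0, -0.6]
gripper_width: 0.0351
```

>>> {"fn": "arm_command", "kwargs": {
  "moves": [
    [0.015,-0.004,0.003,0.07],
    [0.015,-0.004,0.003,0.07],
    [0.015,-0.004,0.003,0.07],
    [0.015,-0.004,0.003,0.07],
    [0.015,-0.004,0.003,0.07],
    [0.015,-0.004,0.003,0.07],
    [0.015,-0.004,0.003,0.07],
    [0.015,-0.004,0.003,0.07],
    [0.015,-0.003,0.003,0.07],
    [0.015,-0.003,0.003,0.066]
  ]
}}

```text
t: 29.45
tool_pos: [0.5914, 0.3378, 0.1771]
orientation: [180.0, -0.0, 97.9]
force: [0.6, -0.2, -1.6]
gripper_width: 0.0354
```

>>> {"fn": "arm_command", "kwargs": {
  "moves": [
    [0,0,0,0],
    [0,0,0,0],
    [0,0,0,0],
    [0,0,0,0],
    [0,0,0,0],
    [0,0,0,0],
    [0,0,0,0],
    [0,0,0,0],
    [0,0,0,0],
    [0,0,0,0]
  ]
}}

```text
t: 30.45
tool_pos: [0.591, 0.338, 0.1763]
orientation: [-180.0, 0.0, 97.7]
force: [1.1, -0.1, -1.5]
gripper_width: 0.0354
```

```bash
python3 - <<'E'
from wm import *
s=state();p,d,c=snap('wrist','w6'); print(s['t'],s['tool_pos'],s['orientation'],s['gripper_width'])
wm('w6')
E
```

```text
30.45 [0.59098639 0.33801098 0.17625103] [-1.79997560e+02  1.29763800e-03  9.77439144e+01] 0.035351123044572594
yel58 {'c': (0.5815, 0.337), 'long': 59.9, 'short': 52.7, 'yaw': -82.3, 'uv': array([326., 184.])}
yel58 {'c': (0.6117, 0.223), 'long': 15.5, 'short': 5.2, 'yaw': 0.9, 'uv': array([200., 207.])}
frame {'c': (0.5836, 0.3374), 'long': 62.2, 'short': 54.7, 'yaw': -83.2, 'uv': array([326., 183.])}
red {'c': (0.431, 0.2087), 'long': 21.0, 'short': 17.4, 'yaw': -22.3, 'uv': array([202.,   8.])}
cyl {'c': (0.6055, 0.2307), 'long': 54.8, 'short': 53.1, 'yaw': -73.6, 'uv': array([198., 209.])}
```

View pics/w6.png

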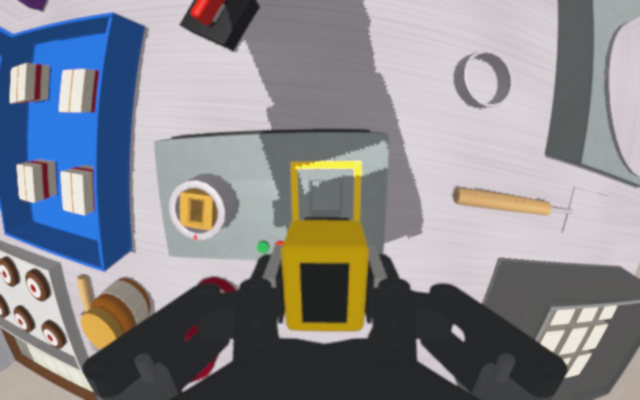

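>>> {"fn": "arm_command", "kwargs": {
  "moves": [
    [0.02,0.003,0,0],
    [0.02,0.003,0,0],
    [0.01,0.001,0,0],
    [0,0,0,0],
    [0,0,0,0],
    [0,0,0,0],
    [0,0,0,0],
    [0,0,0,0],
    [0,0,0,0],
    [0,0,0,0]
  ]
}}

```text
t: 31.5
tool_pos: [0.6409, 0.345, 0.1764]
orientation: [180.0, -0.0, 97.7]
force: [-0.4, -0.2, -1.1]
gripper_width: 0.0351
```

```bash
python3 - <<'E'
from wm import *
s=state();p,d,c=snap('wrist','w7'); print(s['t'],s['tool_pos'],s['orientation'],s['gripper_width'])
wm('w7')
b=cv2.cvtColor(p,cv2.COLOR_RGB2BGR)
cv2.imwrite('pics/w7c.png',cv2.resize(b[90:230,150:400],None,fx=3.2,fy=3.2,interpolation=cv2.INTER_NEAREST))
E
```

```text
31.5 [0.64090186 0.34504158 0.17635384] [ 1.79998041e+02 -7.71408412e-04  9.77491266e+01] 0.035070132901474045
yel58 {'c': (0.5908, 0.3383), 'long': 67.7, 'short': 59.9, 'yaw': 7.8, 'uv': array([324., 143.])}
yel58 {'c': (0.6084, 0.2227), 'long': 17.3, 'short': 5.0, 'yaw': 3.6, 'uv': array([194., 150.])}
frame {'c': (0.5914, 0.3384), 'long': 69.8, 'short': 61.8, 'yaw': 7.8, 'uv': array([325., 143.])}
cyl {'c': (0.6057, 0.2309), 'long': 54.2, 'short': 52.5, 'yaw': -85.2, 'uv': array([193., 151.])}
```

View pics/w7c.png

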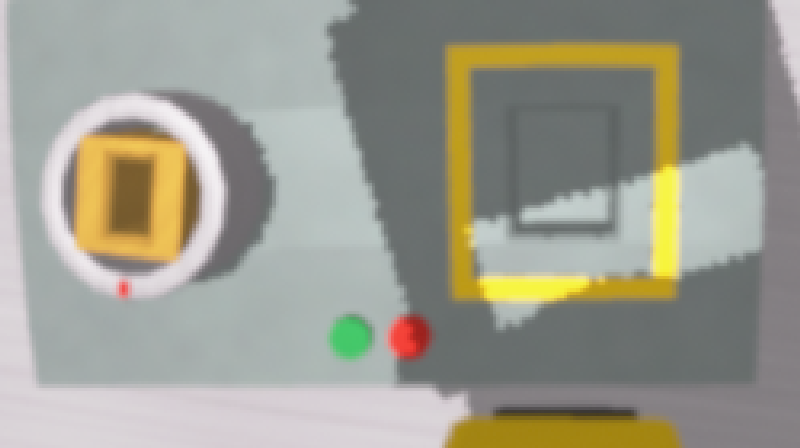

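```bash
python3 - <<'E'
from meas import *
for f,tcp,yaw in [('w6',(0.59098,0.33801,.17625),97.744),('w7',(0.64090,0.34504,.17635),97.749)]:
    z=np.load('pics/%s.npz'%f);d=z['d'];p=z['p'];P=wpts(d,z)
    h=cv2.cvtColor(p,cv2.COLOR_RGB2HSV)
    m=(h[...,0]>17)&(h[...,0]<35)&(h[...,1]>130)&(p[...,0]>70)
    # points by depth
    sel=m&(np.abs(P[...,2]-tcp[2]-0.031)<.006)
    print(f,'depth z of top',np.median(P[sel][:,2])-tcp[2],sel.sum())
    # central black rectangle on top
    blk=(p.max(-1)<60); blk[:255]=0;blk[:, :285]=0;blk[:,370:]=0;blk[335:]=0
    n,l,s,cc=cv2.connectedComponentsWithStats(blk.astype(np.uint8)); i=1+np.argmax(s[1:,4])
    print(s[i])
    for r in wrects(l==i,z,tcp[2]+0.031,60): 
        a=np.deg2rad(yaw);e=np.array(r['c'])-tcp[:2]
        print(r,'off tool x,y(approx)',e@[np.cos(a),np.sin(a)],e@[-np.sin(a),np.cos(a)])
    for r in wrects(sel,z,tcp[2]+0.031,60):
        a=np.deg2rad(yaw);e=np.array(r['c'])-tcp[:2]
        print('yel',r,e@[np.cos(a),np.sin(a)],e@[-np.sin(a),np.cos(a)])
    e=np.array([.5914,.3384])-tcp[:2]
# plug at w5 dark rectangle
z=np.load('pics/w5.npz');p=z['p'];blk=(p.max(-1)<60);blk[:170]=0;blk[230:]=0;blk[:,300:350]&=True;blk[:,:300]=0;blk[:,350:]=0
for r in wrects(blk,z,.058,60): print('w5 black',r)
E
```

```text
w6 depth z of top 0.03064748494363287 4774
[ 301  264   47   58 2533]
{'c': (0.5907, 0.3372), 'long': 28.8, 'short': 18.8, 'yaw': 7.4, 'uv': array([324., 292.])} off tool x,y(approx) -0.0007648836043791586 0.00038659160848611353
yel {'c': (0.5884, 0.337), 'long': 44.3, 'short': 35.6, 'yaw': 7.8, 'uv': array([324., 284.])} -0.0006531411245903139 0.0026925650728196666
w7 depth z of top 0.03062575350419036 4766
[ 301  264   47   58 2533]
{'c': (0.6407, 0.3442), 'long': 28.8, 'short': 18.8, 'yaw': 7.4, 'uv': array([324., 292.])} off tool x,y(approx) -0.0008053626034199502 0.0003114339047256155
yel {'c': (0.6383, 0.344), 'long': 44.3, 'short': 35.6, 'yaw': 7.7, 'uv': array([325., 284.])} -0.0006799355262717226 0.002716484433990728
w5 black {'c': (0.4424, 0.3764), 'long': 27.3, 'short': 17.2, 'yaw': -32.6, 'uv': array([324., 199.])}
```

>>> {"fn": "arm_command", "kwargs": {
  "moves": [
    [-0.0165,-0.002,0,0],
    [-0.0165,-0.002,0,0],
    [-0.0163,-0.0018,0,0],
    [0,0,-0.02,0],
    [0,0,-0.02,0],
    [0,0,-0.02,0],
    [0,0,-0.02,0],
    [0,0,-0.01,0],
    [0,0,0,0],
    [0,0,0,0]
  ]
}}

```text
t: 32.55
tool_pos: [0.5921, 0.3394, 0.0871]
orientation: [179.9, -0.0, 97.7]
force: [-0.8, 0.1, -1.0]
gripper_width: 0.0351
```

```bash
python3 - <<'E'
from look import *
s=state();print(s['tool_pos'],s['orientation'],s['force'])
for n in ['scene','side','wrist']: p,d,c=snap(n,n+'8')
import cv2
a=cv2.imread('pics/scene8.png')[150:250,330:430];b=cv2.imread('pics/side8.png')[200:300,190:290]
cv2.imwrite('pics/c8.png',np.hstack([cv2.resize(x,None,fx=4,fy=4,interpolation=cv2.INTER_CUBIC) for x in (a,b)]))
E
```

```text
[0.59207943 0.33941744 0.08709897] [ 1.79948323e+02 -1.67686159e-02  9.77475859e+01] [-0.76035768  0.09706812 -1.031735  ]
```

View pics/c8.png

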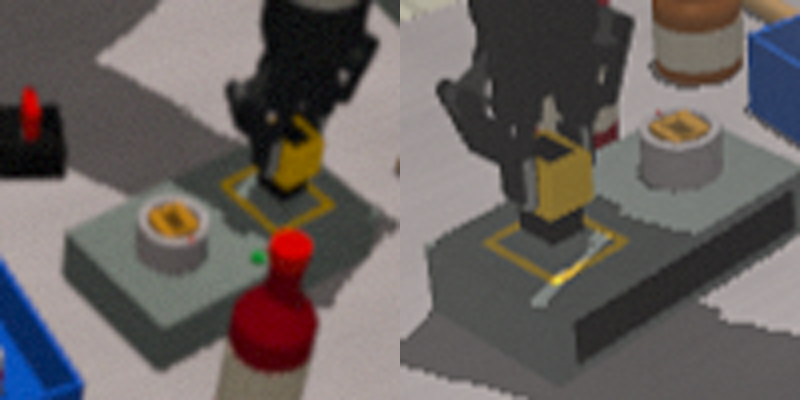

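View pics/wrist8.png

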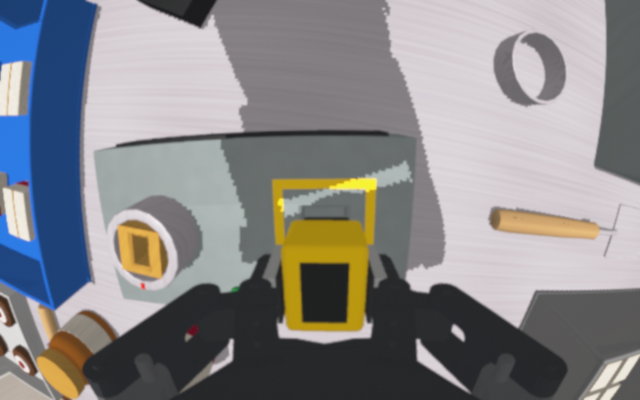

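>>> {"fn": "arm_command", "kwargs": {
  "moves": [
    [0,0,-0.004,0],
    [0,0,-0.002,0],
    [0,0,-0.002,0],
    [0,0,-0.002,0],
    [0,0,-0.002,0],
    [0,0,-0.001,0],
    [0,0,-0.001,0],
    [0,0,0,0],
    [0,0,0,0],
    [0,0,0,0]
  ]
}}

```text
t: 33.7
tool_pos: [0.5917, 0.3391, 0.0722]
orientation: [-180.0, 0.0, 97.7]
force: [1.6, -0.6, -1.7]
gripper_width: 0.0352
```

>>> {"fn": "arm_command", "kwargs": {
  "moves": [
    [0,0,-0.001,0],
    [0,0,-0.001,0],
    [0,0,-0.001,0],
    [0,0,-0.001,0],
    [0,0,-0.001,0],
    [0,0,-0.001,0],
    [0,0,-0.001,0],
    [0,0,0,0],
    [0,0,0,0],
    [0,0,0,0]
  ]
}}

```text
t: 34.7
tool_pos: [0.5916, 0.3392, 0.0651]
orientation: [-180.0, 0.0, 97.7]
force: [1.1, -2.4, -2.5]
gripper_width: 0.035
```

>>> {"fn": "arm_command", "kwargs": {
  "moves": [
    [0,0,-0.002,0],
    [0,0,-0.002,0],
    [0,0,-0.002,0],
    [0,0,-0.001,0],
    [0,0,-0.001,0],
    [0,0,-0.001,0],
    [0,0,-0.001,0],
    [0,0,-0.001,0],
    [0,0,0,0],
    [0,0,0,0]
  ]
}}

```text
t: 35.7
tool_pos: [0.5918, 0.3393, 0.0554]
orientation: [180.0, 0.0, 97.8]
force: [-3.1, -6.1, 11.0]
gripper_width: 0.035
```

>>> {"fn": "arm_command", "kwargs": {
  "moves": [
    [0,0,-0.001,0],
    [0,0,-0.001,0],
    [0,0,0,0],
    [0,0,0,0],
    [0,0,0,0],
    [0,0,0,0],
    [0,0,0,0],
    [0,0,0,0],
    [0,0,0,0],
    [0,0,0,0]
  ]
}}

```text
t: 36.7
tool_pos: [0.5918, 0.3393, 0.0553]
orientation: [180.0, 0.0, 97.8]
force: [-11.0, -9.8, 27.0]
gripper_width: 0.0351
```

>>> {"fn": "arm_command", "kwargs": {
  "hand": 0.06,
  "moves": [
    [0,0,0.002,0],
    [0,0,0,0],
    [0,0,0,0],
    [0,0,0,0],
    [0,0,0,0],
    [0,0,0.02,0],
    [0,0,0.03,0],
    [0,0,0.03,0],
    [0,0,0.03,0],
    [0,0,0.01,0]
  ]
}}

```text
t: 37.7
tool_pos: [0.5927, 0.3398, 0.1776]
orientation: [179.8, -0.1, 97.7]
force: [0.0, 0.1, -0.5]
gripper_width: 0.0596
```

```bash
python3 - <<'E'
from look import *
s=state();print(s['tool_pos'],s['orientation'],s['force'])
for n in ['scene','side','wrist']: p,d,c=snap(n,n+'9')
a=cv2.imread('pics/scene9.png')[150:250,330:430];b=cv2.imread('pics/side9.png')[200:300,190:290]
cv2.imwrite('pics/c9.png',np.hstack([cv2.resize(x,None,fx=4,fy=4,interpolation=cv2.INTER_CUBIC) for x in (a,b)]))
from meas import *
z=np.load('pics/wrist9.npz');P=wpts(z['d'],z);p=z['p'];h=cv2.cvtColor(p,cv2.COLOR_RGB2HSV)
X,Y,Z=P[...,0],P[...,1],P[...,2]
m=(X>.55)&(X<.63)&(Y>.3)&(Y<.38)
zz=Z[m&(Z>.07)&(Z<.12)];print('plug top z',np.median(zz),len(zz),'box top',np.median(Z[m&(Z>.04)&(Z<.06)]))
for r in wrects(m&(Z>.07)&(Z<.12),z,.086,60):print(r)
E
```

```text
[0.59272365 0.33982944 0.1775802 ] [ 1.79753674e+02 -8.72807206e-02  9.77486709e+01] [ 0.03990855  0.08954763 -0.46422439]
plug top z 0.08610957956030449 2521 box top 0.050218870790685696
{'c': (0.5894, 0.3387), 'long': 45.7, 'short': 35.1, 'yaw': 7.7, 'uv': array([325., 207.])}
```

View pics/c9.png

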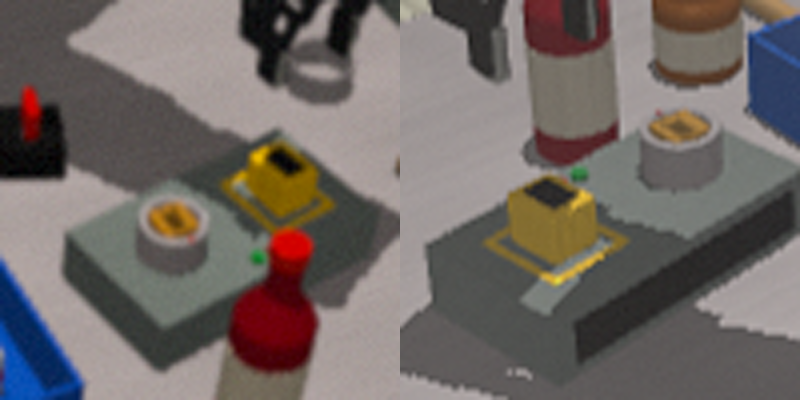

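View pics/wrist9.png

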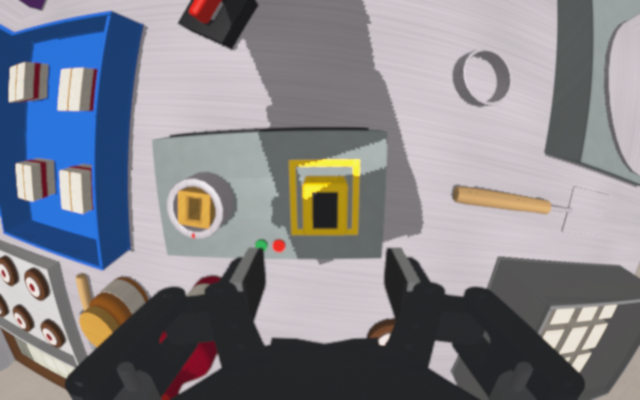

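>>> {"fn": "arm_command", "kwargs": {
  "hand": 0.05,
  "moves": [
    [-0.0172,-0.0127,0,-0.052],
    [-0.0172,-0.0127,0,-0.052],
    [-0.0172,-0.0127,0,-0.052],
    [-0.0172,-0.0127,0,-0.052],
    [-0.0172,-0.0127,0,-0.052],
    [-0.0172,-0.0127,0,-0.052],
    [-0.0172,-0.0127,0,-0.052],
    [-0.0172,-0.0127,0,-0.052],
    [-0.0172,-0.0127,0,-0.052],
    [-0.0172,-0.0127,0,-0.052]
  ]
}}

```text
t: 38.85
tool_pos: [0.4181, 0.2114, 0.1726]
orientation: [-179.9, 0.1, 67.8]
force: [-0.3, 0.4, 0.3]
gripper_width: 0.0503
```

>>> {"fn": "arm_command", "kwargs": {
  "moves": [
    [0,0,0,0],
    [0,0,0,0],
    [0,0,0,0],
    [0,0,0,0],
    [0,0,0,0],
    [0,0,0,0],
    [0,0,0,0],
    [0,0,0,0],
    [0,0,0,0],
    [0,0,0,0]
  ]
}}

```text
t: 39.85
tool_pos: [0.4197, 0.2122, 0.1743]
orientation: [180.0, -0.0, 68.0]
force: [-0.4, -0.6, 0.0]
gripper_width: 0.0499
```

```bash
python3 - <<'E'
from wm import *
s=state();p,d,c=snap('wrist','w10'); print(s['t'],s['tool_pos'],s['orientation'],s['gripper_width'])
z,P,p,h=wm('w10')
red=((h[...,0]<8)|(h[...,0]>172))&(h[...,1]>150)&(p[...,0]>60)&(P[...,0]<.5)&(P[...,2]>.02)
v,u=np.nonzero(red);print(u.min(),u.max(),v.min(),v.max(),np.percentile(P[red][:,2],[5,50,95]))
b=cv2.cvtColor(p,cv2.COLOR_RGB2BGR)
cv2.imwrite('pics/w10c.png',cv2.resize(b[150:250,270:380],None,fx=6,fy=6,interpolation=cv2.INTER_NEAREST))
E
```

```text
39.85 [0.41969361 0.21223846 0.17430149] [ 1.79998074e+02 -1.98215436e-03  6.79539007e+01] 0.049879797848612094
yel58 {'c': (0.5594, 0.347), 'long': 66.2, 'short': 32.2, 'yaw': 57.3, 'uv': array([490., 275.])}
yel58 {'c': (0.5713, 0.3398), 'long': 26.5, 'short': 11.5, 'yaw': -82.2, 'uv': array([488., 285.])}
frame {'c': (0.5658, 0.3504), 'long': 68.2, 'short': 33.2, 'yaw': 57.3, 'uv': array([491., 275.])}
red {'c': (0.4193, 0.2088), 'long': 35.1, 'short': 12.0, 'yaw': -22.1, 'uv': array([322., 205.])}
cyl {'c': (0.6078, 0.2521), 'long': 33.9, 'short': 7.2, 'yaw': -16.2, 'uv': array([427., 355.])}
140 546 181 375 [0.03288929 0.06505021 0.06671007]
```

View pics/w10.png

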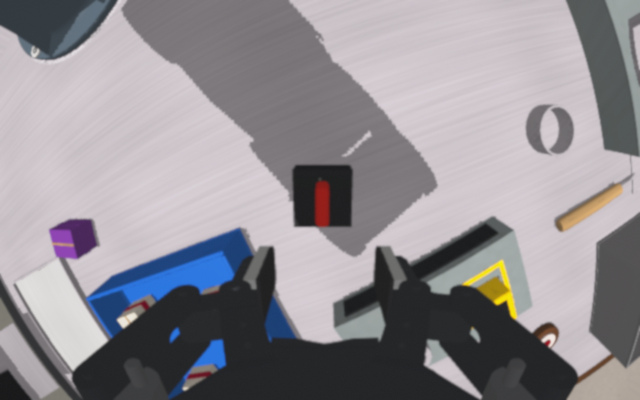

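View pics/w10c.png

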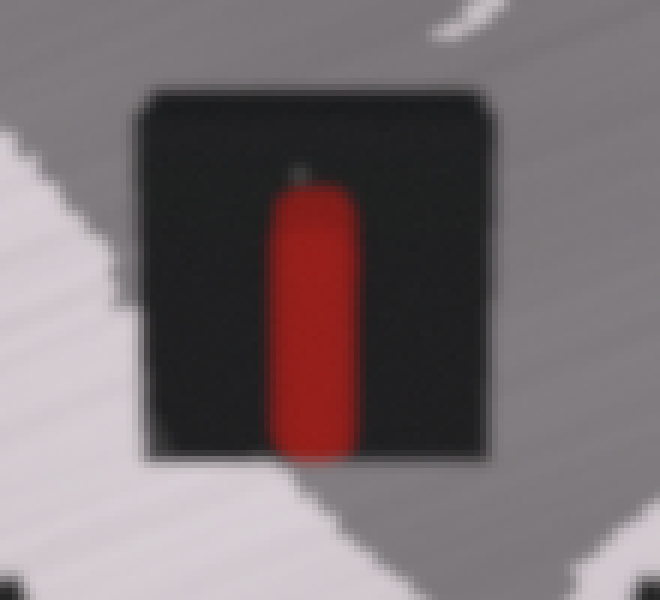

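>>> {"fn": "arm_command", "kwargs": {
  "moves": [
    [0,-0.003,-0.024,0],
    [0,0,-0.02,0],
    [0,0,-0.02,0],
    [0,0,-0.02,0],
    [0,0,-0.02,0],
    [0,0,-0.02,0],
    [0,0,-0.01,0],
    [0,0,0,0],
    [0,0,0,0],
    [0,0,0,0]
  ]
}}

```text
t: 40.9
tool_pos: [0.4202, 0.2094, 0.0411]
orientation: [179.9, -0.1, 68.0]
force: [0.2, -0.9, 0.4]
gripper_width: 0.0504
```

>>> {"fn": "arm_command", "kwargs": {
  "hand": 0.0,
  "moves": [
    [0,0,0,0],
    [0,0,0,0],
    [0,0,0,0],
    [0,0,0,0],
    [0,0,0,0],
    [0,0,0,0],
    [0,0,0,0],
    [0,0,0,0],
    [0,0,0,0],
    [0,0,0,0]
  ]
}}

```text
t: 41.9
tool_pos: [0.4198, 0.2093, 0.0408]
orientation: [180.0, -0.0, 68.0]
force: [-1.5, -0.3, 6.1]
gripper_width: 0.0107
```

>>> {"fn": "arm_command", "kwargs": {
  "moves": [
    [0,0,0.005,0],
    [0,0,0.01,0],
    [0,0,0.015,0],
    [0,0,0.02,0],
    [0,0,0.03,0],
    [0,0,0.03,0],
    [0,0,0.02,0],
    [0,0,0,0],
    [0,0,0,0],
    [0,0,0,0]
  ]
}}

```text
t: 42.9
tool_pos: [0.4191, 0.209, 0.1695]
orientation: [-179.9, 0.1, 68.0]
force: [0.9, -0.5, -1.2]
gripper_width: 0.0112
```

>>> {"fn": "arm_command", "kwargs": {
  "moves": [
    [0.025,0.003,0,0.058],
    [0.025,0.003,0,0.058],
    [0.025,0.003,0,0.058],
    [0.025,0.003,0,0.058],
    [0.025,0.003,0,0.058],
    [0.025,0.003,0,0.058],
    [0.025,0.003,0,0.058],
    [0.025,0.003,0,0.058],
    [0.026,0.003,0,0.058],
    [0,0,0,0]
  ]
}}

```text
t: 43.9
tool_pos: [0.6472, 0.236, 0.1682]
orientation: [-179.9, 0.0, 97.9]
force: [0.1, -0.1, -1.2]
gripper_width: 0.0109
```

>>> {"fn": "arm_command", "kwargs": {
  "moves": [
    [0,0,0,0],
    [0,0,0,0],
    [0,0,0,0],
    [0,0,0,0],
    [0,0,0,0],
    [0,0,0,0],
    [0,0,0,0],
    [0,0,0,0],
    [0,0,0,0],
    [0,0,0,0]
  ]
}}

```text
t: 44.9
tool_pos: [0.6457, 0.2362, 0.1703]
orientation: [180.0, 0.0, 97.9]
force: [-0.8, 0.1, -0.9]
gripper_width: 0.0111
```

```bash
python3 - <<'E'
from wm import *
s=state();p,d,c=snap('wrist','w11'); print(s['t'],s['tool_pos'],s['orientation'],s['gripper_width'])
wm('w11')
snap('scene','s11')
b=cv2.cvtColor(p,cv2.COLOR_RGB2BGR)
cv2.imwrite('pics/w11c.png',cv2.resize(b[100:330,230:430],None,fx=2.6,fy=2.6,interpolation=cv2.INTER_NEAREST))
E
```

```text
44.9 [0.64570442 0.23621554 0.17028496] [1.79998551e+02 4.52509148e-04 9.78598352e+01] 0.011130844418481575
yel58 {'c': (0.5906, 0.335), 'long': 68.0, 'short': 60.0, 'yaw': 8.1, 'uv': array([438., 155.])}
yel58 {'c': (0.5941, 0.3221), 'long': 41.2, 'short': 4.9, 'yaw': 8.3, 'uv': array([432., 159.])}
yel58 {'c': (0.6084, 0.2295), 'long': 18.9, 'short': 12.3, 'yaw': 0.5, 'uv': array([323., 160.])}
frame {'c': (0.591, 0.3384), 'long': 70.2, 'short': 61.9, 'yaw': 8.1, 'uv': array([438., 156.])}
frame {'c': (0.605, 0.2301), 'long': 11.1, 'short': 9.2, 'yaw': 79.3, 'uv': array([324., 154.])}
cyl {'c': (0.6061, 0.2293), 'long': 53.1, 'short': 52.1, 'yaw': -82.2, 'uv': array([323., 161.])}
```

View pics/w11.png

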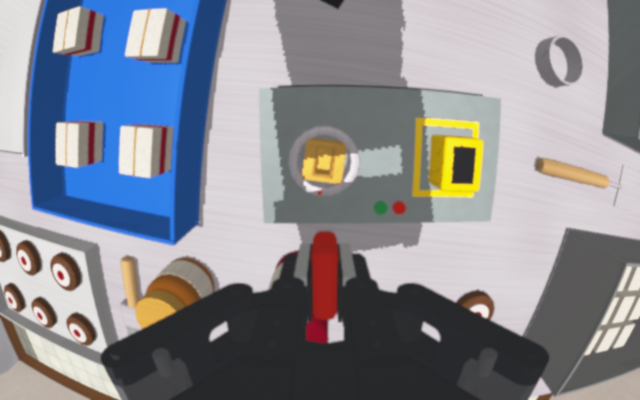

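View pics/w11c.png

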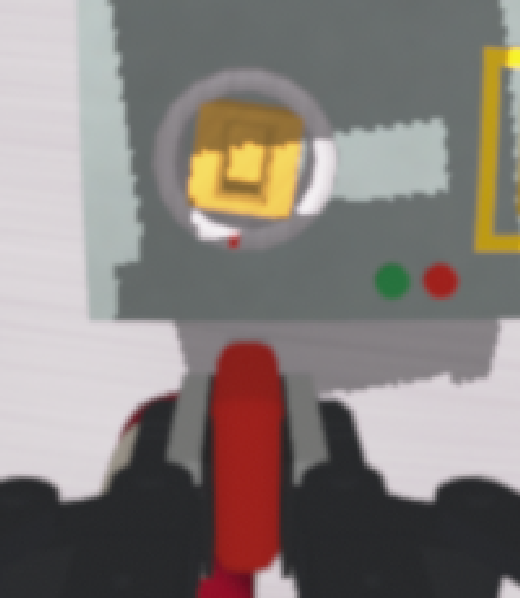

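```bash
python3 - <<'E'
from wm import *
from meas import *
for f,win in [('w7',(165,225,110,190)),('wrist9',(165,228,175,240)),('w11',(285,360,125,205)),('w6',(165,235,175,245))]:
    z=np.load('pics/%s.npz'%f);p=z['p'];h=cv2.cvtColor(p,cv2.COLOR_RGB2HSV)
    W=np.zeros(p.shape[:2],bool);W[win[2]:win[3],win[0]:win[1]]=1
    org=W&(h[...,0]>10)&(h[...,0]<32)&(h[...,1]>90)
    org=cv2.morphologyEx(org.astype(np.uint8),cv2.MORPH_CLOSE,np.ones((5,5)))
    for r in wrects(org,z,.084,150): print(f,'plate',r)
    red=W&((h[...,0]<8)|(h[...,0]>172))&(h[...,1]>120)
    v,u=np.nonzero(red)
    print(' redmark',wcast([(u.mean(),v.mean())],z,.084),len(u)) if len(u) else None
    g=p.max(-1).astype(int)
    slot=(org>0)&(g<150)&(h[...,0]<32)
    if f!='w11':
      n,l,s,cc=cv2.connectedComponentsWithStats(((g<135)&(org>0)).astype(np.uint8))
      i=1+np.argmax(s[1:,4])
      for r in wrects(l==i,z,.080,20): print('  slot',r)
z=np.load('pics/w7.npz');b=cv2.cvtColor(z['p'],cv2.COLOR_RGB2BGR);cv2.imwrite('pics/x.png',cv2.resize(b[110:195,155:235],None,fx=7,fy=7,interpolation=cv2.INTER_NEAREST))
# key in hand
z=np.load('pics/w11.npz');p=z['p'];h=cv2.cvtColor(p,cv2.COLOR_RGB2HSV);P=wpts(z['d'],z)
red=((h[...,0]<8)|(h[...,0]>172))&(h[...,1]>150);red[:225]=0;red[325:]=0;red[:,:300]=0;red[:,345:]=0
tz=np.percentile(P[red][:,2],[10,50,90])-.17028;print(tz,red.sum())
for r in wrects(red,z,.17028+.0252,60):
    a=np.deg2rad(97.86);e=np.array(r['c'])-[.64570,.23622];print(r,e@[np.cos(a),np.sin(a)],e@[-np.sin(a),np.cos(a)])
E
```

```text
w7 plate {'c': (0.6057, 0.2312), 'long': 34.7, 'short': 32.5, 'yaw': -89.8, 'uv': array([191., 151.])}
 redmark [[0.63014842 0.22927779]] 9
  slot {'c': (0.6069, 0.2281), 'long': 16.8, 'short': 9.4, 'yaw': 3.5, 'uv': array([190., 151.])}
wrist9 plate {'c': (0.6043, 0.2313), 'long': 34.9, 'short': 34.8, 'yaw': -0.4, 'uv': array([194., 208.])}
 redmark [[0.63028038 0.22909665]] 7
  slot {'c': (0.607, 0.2286), 'long': 17.8, 'short': 9.6, 'yaw': 0.2, 'uv': array([194., 209.])}
w11 plate {'c': (0.6058, 0.2296), 'long': 32.4, 'short': 30.9, 'yaw': 0.0, 'uv': array([324., 161.])}
 redmark [[0.63060632 0.22924314]] 7
w6 plate {'c': (0.6046, 0.2312), 'long': 34.9, 'short': 34.8, 'yaw': -0.3, 'uv': array([196., 210.])}
 redmark [[0.63035756 0.22894289]] 4
  slot {'c': (0.6071, 0.228), 'long': 17.0, 'short': 8.7, 'yaw': 0.5, 'uv': array([196., 210.])}
[0.0060268  0.0243021  0.02561143] 2248
{'c': (0.6431, 0.2352), 'long': 47.3, 'short': 13.5, 'yaw': 3.1, 'uv': array([323., 281.])} -0.0006548594627579643 0.0027150615249081625
```

View pics/x.png

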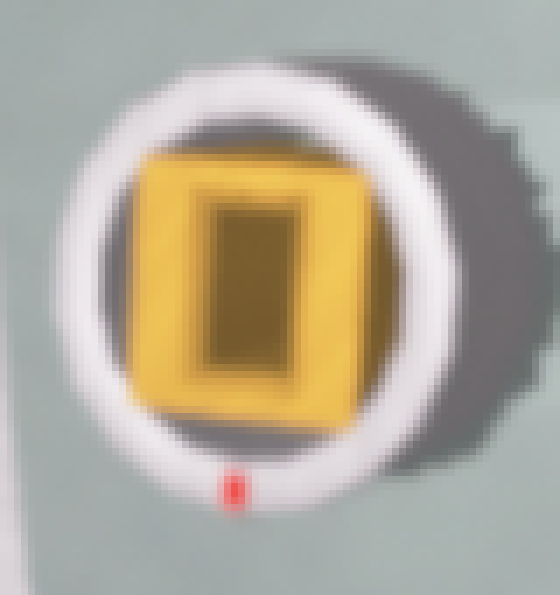

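```bash
python3 - <<'E'
from meas import *
z=np.load('pics/w11.npz');p=z['p'];h=cv2.cvtColor(p,cv2.COLOR_RGB2HSV);P=wpts(z['d'],z)
red=((h[...,0]<8)|(h[...,0]>172))&(h[...,1]>150)&(p[...,0]>50);red[:225]=0;red[325:]=0;red[:,:300]=0;red[:,345:]=0
a=np.deg2rad(97.86);ex=np.array([np.cos(a),np.sin(a)]);ey=np.array([-np.sin(a),np.cos(a)])
# profile along column 323
for v in range(228,325,4):
    q=P[v,323]; e=q[:2]-[.64570,.23622]; print(v,p[v,323],round(q[2]-.17028,4),(e@ey).round(4))
for th in (.020,.022,.0235):
    for r in wrects(red&(P[...,2]>.17028+th),z,.17028+.0252,60):
        e=np.array(r['c'])-[.64570,.23622];print(th,r,e@ex,e@ey)
# same for w10 (key in holder)
z=np.load('pics/w10.npz');p=z['p'];h=cv2.cvtColor(p,cv2.COLOR_RGB2HSV);P=wpts(z['d'],z)
for v in range(178,232,4): print(v,p[v,322],P[v,322].round(4))
E
```

```text
228 [126 121 124] -0.1703 -0.0433
232 [134  47  44] -0.0003 0.0167
236 [139  31  27] 0.0037 0.0161
240 [138  32  27] 0.0092 0.0163
244 [139  31  26] 0.0153 0.0169
248 [140  31  26] 0.0193 0.0167
252 [145  31  27] 0.0221 0.0161
256 [155  32  27] 0.0241 0.0151
260 [157  32  28] 0.0244 0.0134
264 [158  33  28] 0.0249 0.0117
268 [158  33  29] 0.0261 0.0104
272 [158  33  29] 0.026 0.0084
276 [158  33  29] 0.0245 0.0057
280 [158  32  27] 0.0251 0.004
284 [157  31  28] 0.0245 0.0016
288 [157  32  28] 0.0264 0.0007
292 [157  32  27] 0.0263 -0.0014
296 [157  33  29] 0.0251 -0.0043
300 [157  32  27] 0.0253 -0.0063
304 [158  34  29] 0.025 -0.0087
308 [157  33  29] 0.0256 -0.0105
312 [158  33  29] 0.0259 -0.0126
316 [156  33  28] 0.0251 -0.0155
320 [116  20  30] -0.0599 -0.0821
324 [108  11  32] -0.0537 -0.0814
0.02 {'c': (0.6447, 0.2354), 'long': 35.4, 'short': 11.4, 'yaw': 7.7, 'uv': array([324., 282.])} -0.0006755432379774572 0.0011027426416090741
0.022 {'c': (0.6451, 0.2357), 'long': 34.6, 'short': 11.4, 'yaw': 6.8, 'uv': array([324., 284.])} -0.0004330628877213133 0.0006654746691486855
0.0235 {'c': (0.6458, 0.2358), 'long': 33.2, 'short': 11.4, 'yaw': 6.8, 'uv': array([324., 287.])} -0.00042972947467677847 -4.162425487646492e-05
178 [36 36 35] [0.4032 0.2151 0.0337]
182 [121  29  25] [0.4051 0.2144 0.0427]
186 [134  30  26] [0.4053 0.2145 0.0589]
190 [149  32  26] [0.4073 0.2137 0.0648]
194 [151  31  26] [0.41   0.2126 0.0668]
198 [150  31  26] [0.413  0.2114 0.0676]
202 [149  30  26] [0.4165 0.21   0.0664]
206 [149  29  25] [0.42   0.2085 0.0653]
210 [150  30  26] [0.4231 0.2073 0.0659]
214 [149  30  26] [0.4267 0.2058 0.065 ]
218 [149  31  26] [0.4295 0.2047 0.0665]
222 [150  32  27] [0.4331 0.2032 0.0657]
226 [141  66  67] [0.4367 0.2017 0.0651]
230 [130 126 129] [ 4.625e-01  1.906e-01 -4.000e-04]
```

>>> {"fn": "arm_command", "kwargs": {
  "moves": [
    [-0.013,-0.002,0,-0.05],
    [-0.013,-0.002,0,-0.05],
    [-0.0133,-0.002,0,-0.037],
    [0,0,-0.015,0],
    [0,0,-0.015,0],
    [0,0,-0.01,0],
    [0,0,-0.005,0],
    [0,0,0,0],
    [0,0,0,0],
    [0,0,0,0]
  ]
}}

```text
t: 46.0
tool_pos: [0.6068, 0.2303, 0.1258]
orientation: [179.9, -0.0, 90.0]
force: [0.1, 0.8, -0.2]
gripper_width: 0.0113
```

```bash
python3 - <<'E'
from look import *
s=state();print(s['t'],s['tool_pos'],s['orientation'],s['force'])
for n in ['scene','side','wrist']: p,d,c=snap(n,n+'12')
a=cv2.imread('pics/scene12.png')[160:240,330:410];b=cv2.imread('pics/side12.png')[190:270,220:300]
cv2.imwrite('pics/c12.png',np.hstack([cv2.resize(x,None,fx=5,fy=5,interpolation=cv2.INTER_CUBIC) for x in (a,b)]))
E
```

```text
46.0 [0.60676987 0.23034004 0.12581832] [ 1.79947000e+02 -1.52196494e-02  9.00165396e+01] [ 0.09283114  0.84598563 -0.23767539]
```

View pics/c12.png

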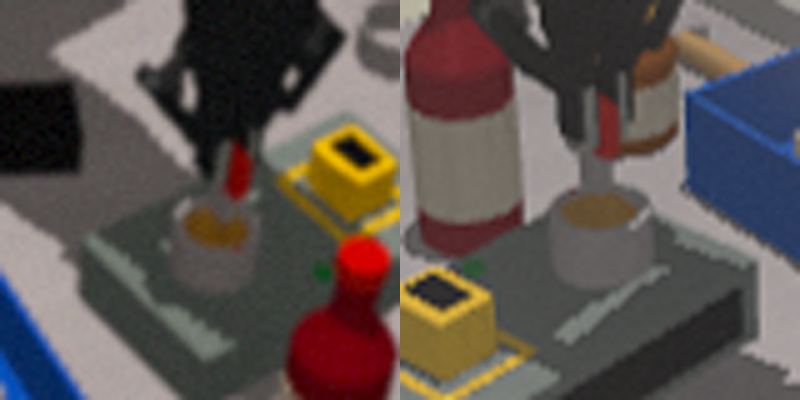

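View pics/wrist12.png

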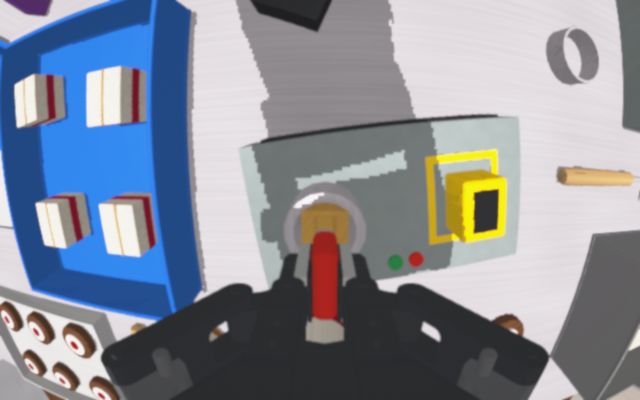

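Aligned: the key is over the orange slot plate at (325,225). Now a gentle descent while watching the force.

>>> {"fn": "arm_command", "kwargs": {
  "moves": [
    [0,0,-0.003,0],
    [0,0,-0.003,0],
    [0,0,-0.002,0],
    [0,0,-0.002,0],
    [0,0,-0.002,0],
    [0,0,-0.001,0],
    [0,0,-0.001,0],
    [0,0,0,0],
    [0,0,0,0],
    [0,0,0,0]
  ]
}}

```text
t: 47.15
tool_pos: [0.6062, 0.2303, 0.1113]
orientation: [-180.0, 0.0, 90.0]
force: [-2.1, 0.8, -0.5]
gripper_width: 0.0109
```

>>> {"fn": "arm_command", "kwargs": {
  "moves": [
    [0,0,-0.001,0],
    [0,0,-0.001,0],
    [0,0,-0.001,0],
    [0,0,-0.001,0],
    [0,0,-0.001,0],
    [0,0,-0.001,0],
    [0,0,-0.001,0],
    [0,0,0,0],
    [0,0,0,0],
    [0,0,0,0]
  ]
}}

```text
t: 48.15
tool_pos: [0.6058, 0.2302, 0.1039]
orientation: [-179.9, 0.0, 90.0]
force: [-5.3, -0.3, 0.9]
gripper_width: 0.0109
```

>>> {"fn": "arm_command", "kwargs": {
  "moves": [
    [-0.0006,0,-0.001,0],
    [0,0,-0.001,0],
    [0,0,-0.001,0],
    [0,0,-0.002,0],
    [0,0,-0.002,0],
    [0,0,-0.002,0],
    [0,0,-0.002,0],
    [0,0,0,0],
    [0,0,0,0],
    [0,0,0,0]
  ]
}}

```text
t: 49.15
tool_pos: [0.6057, 0.2302, 0.0929]
orientation: [-180.0, 0.0, 90.0]
force: [-3.1, -0.3, -3.1]
gripper_width: 0.0108
```

>>> {"fn": "arm_command", "kwargs": {
  "moves": [
    [0,0,-0.001,0],
    [0,0,-0.001,0],
    [0,0,-0.001,0],
    [0,0,-0.001,0],
    [0,0,0,0],
    [0,0,0,0],
    [0,0,0,0],
    [0,0,0,0],
    [0,0,0,0],
    [0,0,0,0]
  ]
}}

```text
t: 50.15
tool_pos: [0.6058, 0.2303, 0.0907]
orientation: [180.0, -0.0, 90.0]
force: [-10.0, -2.2, 11.8]
gripper_width: 0.0107
```

>>> {"fn": "arm_command", "kwargs": {
  "moves": [
    [0,0,0,-0.06],
    [0,0,0,-0.06],
    [0,0,0,-0.06],
    [0,0,0,-0.06],
    [0,0,0,-0.06],
    [0,0,0,-0.06],
    [0,0,0,-0.06],
    [0,0,0,-0.06],
    [0,0,0,0],
    [0,0,0,0]
  ]
}}

```text
t: 51.15
tool_pos: [0.6059, 0.2311, 0.0907]
orientation: [180.0, -0.1, 62.5]
force: [-8.6, 3.3, 10.3]
gripper_width: 0.0109
```

```bash
python3 -c "
from plant import state
s=state();print(s['t'],s['tool_pos'],s['orientation'],s['force'],s['ft_torque'],s['q'])"
```

```text
51.15 [0.60594571 0.23114116 0.0907197 ] [ 1.79987771e+02 -1.01443228e-01  6.25018432e+01] [-8.62263379  3.26742392 10.2542068 ] [ 0.62914104  1.51603416 -0.02360324] [ 1.67416997e+01  3.92063497e+01  8.51517142e+01  7.77757704e-02
  5.55624265e+01 -4.58040710e+01]
```

>>> {"fn": "arm_command", "kwargs": {
  "moves": [
    [-0.0005,0,0,-0.06],
    [0,0,0,-0.06],
    [0,0,0,-0.06],
    [0,0,0,-0.06],
    [0,0,0,-0.06],
    [0,0,0,-0.06],
    [0,0,0,-0.06],
    [0,0,0,-0.06],
    [0,0,0,0],
    [0,0,0,0]
  ]
}}

```text
t: 52.15
tool_pos: [0.6064, 0.2318, 0.0908]
orientation: [-180.0, -0.3, 35.0]
force: [-3.4, 8.0, 7.0]
gripper_width: 0.0109
```

>>> {"fn": "arm_command", "kwargs": {
  "moves": [
    [0,0,0,-0.03],
    [0,0,0,-0.03],
    [0,0,0,-0.02],
    [0,0,0,-0.02],
    [0,0,0,-0.02],
    [0,0,0,-0.02],
    [0,0,0,0],
    [0,0,0,0],
    [0,0,0,0],
    [0,0,0,0]
  ]
}}

```text
t: 53.15
tool_pos: [0.6069, 0.2321, 0.0908]
orientation: [-180.0, -0.3, 27.0]
force: [-0.7, 9.8, 3.9]
gripper_width: 0.0107
```

```bash
python3 -c "
from plant import state
s=state();print(s['t'],s['tool_pos'],s['orientation'],s['force'],s['ft_torque'],s['q'])"
```

```text
53.15 [0.60685729 0.23210246 0.09080513] [-179.95103629   -0.34008526   26.99078836] [-0.70523839  9.81106274  3.94831363] [1.68195569 0.09804195 0.06846375] [ 16.78175817  39.20418194  85.14212978   0.1318851   55.32773644
 -10.28389399]
```

>>> {"fn": "arm_command", "kwargs": {
  "moves": [
    [0,0,0,-0.03],
    [0,0,0,-0.03],
    [0,0,0,-0.03],
    [0,0,0,-0.02],
    [0,0,0,-0.02],
    [0,0,0,0],
    [0,0,0,0],
    [0,0,0,0],
    [0,0,0,0],
    [0,0,0,0]
  ]
}}

```text
t: 54.15
tool_pos: [0.6068, 0.2323, 0.0908]
orientation: [-179.9, -0.3, 19.6]
force: [0.4, 10.4, 3.9]
gripper_width: 0.0109
```

```bash
python3 -c "
from plant import state
s=state();print(s['t'],s['tool_pos'],s['orientation'],s['force'],s['ft_torque'],s['effort'])"
```

```text
54.15 [0.60676903 0.23229626 0.0908363 ] [-179.90968827   -0.32919159   19.60831911] [ 0.39964434 10.36792103  3.90442882] [1.89003677 0.14095433 0.69498905] [ -7.32091114 -62.35701084 -23.21444213  -1.97552629   0.61775733
   0.66037053]
```

>>> {"fn": "arm_command", "kwargs": {
  "moves": [
    [0.0005,0.001,0,0.02],
    [0.0005,0.001,0.0005,0.02],
    [0,0,0,0],
    [0,0,0,0],
    [0,0,0,0],
    [0,0,0,0],
    [0,0,0,0],
    [0,0,0,0],
    [0,0,0,0],
    [0,0,0,0]
  ]
}}

```text
t: 55.15
tool_pos: [0.6068, 0.2326, 0.0908]
orientation: [-180.0, -0.1, 21.8]
force: [-5.0, 1.7, 6.9]
gripper_width: 0.0109
```

>>> {"fn": "arm_command", "kwargs": {
  "hand": 0.035,
  "moves": [
    [0,0,0,0],
    [0,0,0,0],
    [0,0,0,0],
    [0,0,0,0],
    [0,0,0,0],
    [0,0,0.01,0],
    [0,0,0.02,0],
    [0,0,0.03,0],
    [0,0,0.03,0],
    [0,0,0.03,0]
  ]
}}

```text
t: 56.15
tool_pos: [0.6063, 0.2322, 0.2118]
orientation: [180.0, -0.0, 21.8]
force: [0.4, 0.0, -0.2]
gripper_width: 0.0349
```

```bash
python3 chk.py s13; python3 - <<'E'
from look import *
s=state();print(s['t'],s['tool_pos'],s['orientation'],s['force'])
for n in ['side','wrist']: p,d,c=snap(n,n+'13')
a=cv2.imread('pics/s13.png')[160:240,330:410];b=cv2.imread('pics/side13.png')[190:270,220:300]
cv2.imwrite('pics/c13.png',np.hstack([cv2.resize(x,None,fx=5,fy=5,interpolation=cv2.INTER_CUBIC) for x in (a,b)]))
E
```

```text
{'c': (0.5101, 0.0431), 'long': 57.8, 'short': 42.3, 'yaw': -2.5, 'uv': array([303., 210.])}
{'c': (0.4926, -0.0769), 'long': 59.0, 'short': 43.7, 'yaw': 4.3, 'uv': array([265., 219.])}
{'c': (0.6257, 0.0446), 'long': 54.5, 'short': 44.4, 'yaw': -1.6, 'uv': array([321., 236.])}
{'c': (0.6244, -0.0572), 'long': 55.5, 'short': 43.0, 'yaw': -1.6, 'uv': array([289., 247.])}
56.2 [0.60813801 0.23279642 0.21743857] 21.828968352360224
56.2 [0.60813801 0.23279642 0.21743857] [179.95978198  -0.45963116  21.82896835] [-0.6906039  -0.21608453  5.63685743]
```

View pics/c13.png

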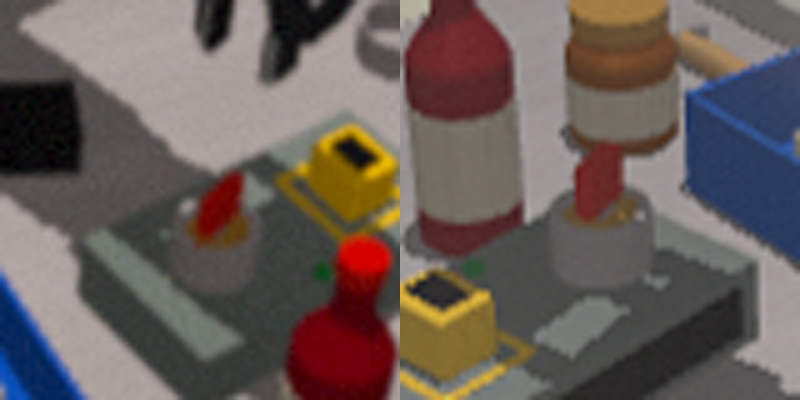

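View pics/wrist13.png

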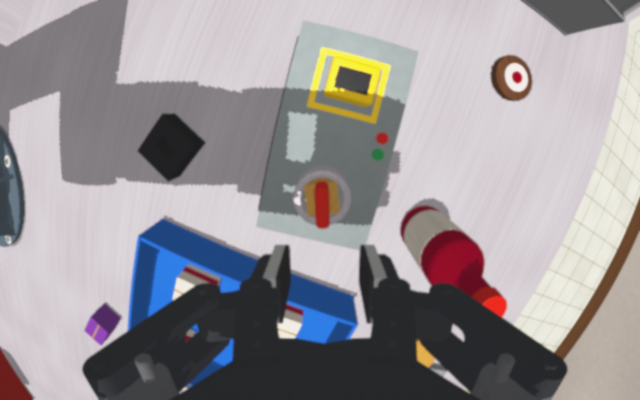

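```bash
python3 - <<'E'
from meas import *
z=np.load('pics/wrist13.npz');P=wpts(z['d'],z);p=z['p'];h=cv2.cvtColor(p,cv2.COLOR_RGB2HSV)
red=((h[...,0]<8)|(h[...,0]>172))&(h[...,1]>150)&(p[...,0]>60);red[:160]=0;red[240:]=0;red[:,:290]=0;red[:,355:]=0
print('key top z',np.percentile(P[red][:,2],[10,50,75,95]))
for r in wrects(red&(P[...,2]>.108),z,.116,60): print(r)
W=np.zeros(red.shape,bool);W[160:240,285:365]=1
org=W&(h[...,0]>10)&(h[...,0]<32)&(h[...,1]>90)
org=cv2.morphologyEx((org|red).astype(np.uint8),cv2.MORPH_CLOSE,np.ones((5,5)))
for r in wrects(org,z,.084,150): print('plate',r)
b=cv2.cvtColor(p,cv2.COLOR_RGB2BGR);cv2.imwrite('pics/w13c.png',cv2.resize(b[155:245,280:370],None,fx=6,fy=6,interpolation=cv2.INTER_NEAREST))
m=(np.abs(P[...,1]-.339)<.04)&(np.abs(P[...,0]-.591)<.03)&(P[...,2]>.07);print('plug top',np.median(P[m][:,2]))
E
```

```text
key top z [0.1090975  0.11544659 0.11601004 0.11678847]
{'c': (0.6053, 0.2317), 'long': 34.7, 'short': 10.5, 'yaw': -68.0, 'uv': array([322., 205.])}
plate {'c': (0.6078, 0.2263), 'long': 46.3, 'short': 30.1, 'yaw': -61.0, 'uv': array([322., 201.])}
plug top 0.08606996850542523
```

View pics/w13c.png

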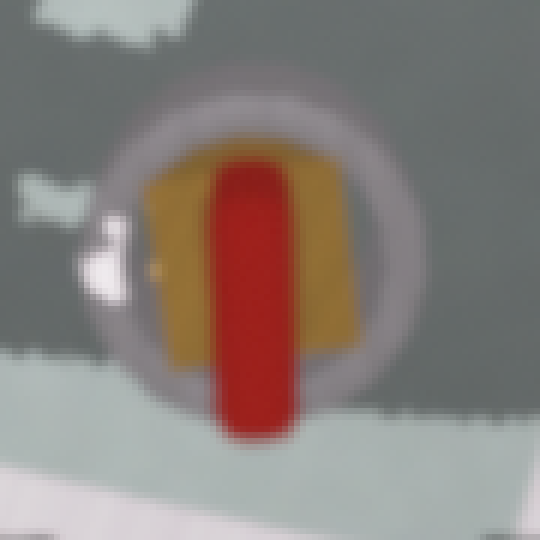

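View pics/s13_c.png

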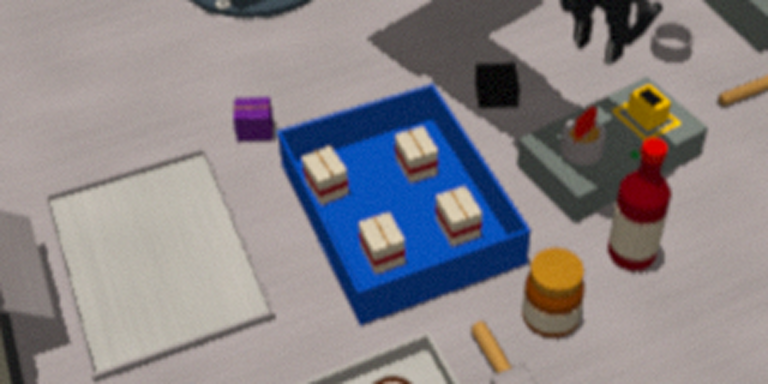

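```bash
python3 -c "
from plant import job,state
s=state();print(s['t'],s['tool_pos'],s['joint_velocities'].round(2))
print(job.sign_off())"
```

```text
56.3 [0.60717635 0.2325132  0.21264734] [-0.05  2.27  2.68  0.06 -1.07  0.02]
the job is handed in; nothing more can be done
None
```

I finished the job in order and handed it in at about t = 56 s; the sign-off gives no verdict.

**Cartons:** Four were present. All four stand upright in the tote, with tops at the height expected for standing on its floor. One was knocked about 2–3 cm inside the tote partway through. It is still upright and well within the limits.

**Plug:** It is fully home. Its top reads 86 mm above the bench and the box top 50 mm, which matches the shoulder resting on the rim.

**Key:** It is home, with its top at about 116 mm as expected. I turned it clockwise until it resisted (0.7 N m). In the last wrist picture the cylinder face reads about 60° clockwise of its nominal zero line at yaw 0, or about 1.18 rad including the starting offset; that is a rough estimate by eye. The key itself points about 8° further than the cylinder, which is play in the slot.

**Bystanders and robot:** The bottle, jar and cutter showed no visible movement; I did not measure them separately. The gripper is open and well above everything, touching nothing. At sign-off the arm joints were still settling slightly (under 3°/s).

**Check that disagreed:** The wrist camera was about 1 mm off along the jaw direction. I corrected for that with the position where the plug seated. While going in, the key pushed sideways with up to about 10 N, so I shifted it 0.6 mm.

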